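# Set the lane dividers of a nut magazine with a hook gauge

## Task

Set the three sliding dividers of the nut magazine to equal lanes with the hook gauge. Beginning at the fixed end plate and working outward, hook the gauge over each divider in turn, with its block on the end plate's side, and pull the divider gently along until the block bears on the plate before it; hold it lightly pressed there for a moment, without pushing along a plate that is already set. Then stand the gauge upright on the worktop again, clear of the magazine, and leave the things round about where they are.

Things in the scene. Friction and masses are not known exactly. Their poses are not given: they have to be found in the camera images.
- bed: The magazine's aluminium bed plate, screwed to the worktop: 136 mm (x) by 250 mm (y) by 16 mm high, with two T-slots along its y axis. Origin at the middle of its underside. The fixed end plate stands at its +y end; the dividers stand on its top and slide along its y axis only.
- end_plate: Steel plate fixed across the +y end of the bed: 84 mm long (x), 8 mm thick (y), 44 mm high, its top edge full-round; two ribs and a foot on its far (+y) side. Origin at the middle of the plate's lower edge, on top of the bed (16 mm above the worktop); axes as the bed's. It does not move.
- divider_1: First sliding divider: steel plate 84 mm long (x), 8 mm thick (y), its round top edge 60 mm above the worktop; low lugs at both ends (22 mm high with screws, 17 mm wide, to x = +-64 mm). Origin at the middle of its lower edge, on the bed; axes as the bed's. Slides along the bed's y, drags stiffly (4 to 9 N, each differently; feel it), stays where left. At the start each lane is 6 to 34 mm too wide.
- divider_2: Second divider from the end plate, the same as the first.
- divider_3: Third and last divider from the end plate, the same as the first.
- gauge: Loose dark steel hook gauge, 0.25 kg, 36 mm long (x). Block y -20..20, z 0..24 mm, lower edges rounded; origin: middle of its underside. Top bar z 24..34, y -39.6..20. Hook y -39.6..-29.6, round tip at z 8; the 9.6 mm slot takes an 8 mm divider. Grip y -14..2, z 34..69. In use +y points as the bed's +y. A lane set by pulling the hook is 41.6 mm wide (plates 49.6 mm centre to centre).
- nut_1: Knurled spindle nut, 40 mm across, 22 mm high, standing behind the magazine; leave alone. Origin at the middle of its underside.
- nut_2: A second such nut, beside the magazine's end plate; leave alone.
- film_a: Upright brown film roll, 68 mm across, 145 mm high; leave alone. Origin at the middle of its underside.
- hex_key: Black L-shaped hex key lying on the worktop, 145 by 40 mm, 8 mm thick; leave alone. Origin at the middle of its underside.
There are look-alikes about, which are no part of the job. There is more than one size of the gauge; the job needs the larger.

How it is judged (in metres and radians):
On the way, in this order (a step that is already met when the one before it is completed fails the run):
1. The gauge bears on the end plate (over 1.5 N) while it pulls divider 1 (over 1.5 N), and that lane is 41.6 mm wide within 1.5 mm (y of divider_1 in the frame of end_plate between -0.0511 and -0.0481 m and contact force between gauge and end_plate above 1.5 N and contact force between gauge and divider_1 above 1.5 N), for 0.2 s.
2. The gauge bears on divider 1 (over 1.5 N) while it pulls divider 2 (over 1.5 N), and that lane is 41.6 mm wide within 1.5 mm (y of divider_2 in the frame of divider_1 between -0.0511 and -0.0481 m and contact force between gauge and divider_1 above 1.5 N and contact force between gauge and divider_2 above 1.5 N), for 0.2 s.
3. The gauge bears on divider 2 (over 1.5 N) while it pulls divider 3 (over 1.5 N), and that lane is 41.6 mm wide within 1.5 mm (y of divider_3 in the frame of divider_2 between -0.0511 and -0.0481 m and contact force between gauge and divider_2 above 1.5 N and contact force between gauge and divider_3 above 1.5 N), for 0.2 s.
At the end, for the whole second after the job is handed in: All three lanes (end plate to divider 1, 1 to 2, 2 to 3) are 41.6 mm wide within 1.5 mm, and the gauge stands upright and at rest on the worktop (within 4 mm of it), touching no part of the magazine (y of divider_1 in the frame of end_plate between -0.0511 and -0.0481 m and y of divider_2 in the frame of divider_1 between -0.0511 and -0.0481 m and y of divider_3 in the frame of divider_2 between -0.0511 and -0.0481 m and height (world z) of gauge below 0.004 m and angle between gauge's own z axis and vertical below 0.08 rad and linear speed of gauge below 0.01 m/s and contact force between gauge and bed below 0.05 N and contact force between gauge and end_plate below 0.05 N and contact force between gauge and divider_1 below 0.05 N and contact force between gauge and divider_2 below 0.05 N and contact force between gauge and divider_3 below 0.05 N).
It fails at once if The gauge is pressed against the end plate or a divider with more than 25 N (contact force between gauge and end_plate above 25 N or contact force between gauge and divider_1 above 25 N or contact force between gauge and divider_2 above 25 N or contact force between gauge and divider_3 above 25 N).
It fails at once if A bystander (nut, film roll or hex key) is moved more than 15 mm (distance of any of nut_1, nut_2, film_a, hex_key from where it was at the start of the episode above 0.015 m).
It also fails if it takes over 72 s, if anything falls off the work surface, if the arm or the gripper's body presses on something with over 40 N, if the wrist force passes 120 N, or if a joint passes its speed limit or range.

## Robot

A 7-joint arm with a two-finger parallel gripper is mounted at the origin on a cart in front of the work surface, level with it; the furniture and walls round the work are solid. World frame = base frame: x ahead of the robot, y to its left, z up, the work surface at z = 0. Lengths are in m, angles in degrees, forces in N, time in s.
With the tool pointing down it reaches from about 0.425 to 0.875 m from the base axis. Payload 4.7 kg.
Tool frame: the origin (TCP) lies between the finger pads; the fingertips stand 17 mm ahead of it and the grasp point (between the pads) lies 2 mm behind it; z points along the fingers, y is the line along which they close (so a half turn about z gives the same grasp; the last joint's range is limited). The gripper opens to 87 mm and grips with 3 to 60 N. Pads are 19 mm wide; open, the fingers measure 117 mm over their backs; the gripper's body (75 mm by 190 mm) begins 51 mm behind the grasp point.
Start: joints at [-62.275, 18.392, -4.016, 83.108, 1.295, 78.541, -3.26], TCP at [0.294, 0.58, 0.204] pointing down, gripper open.
Joint ranges: [-163.93, 163.93], [-17.29, 119.83], [-79.2, 71.16], [3.27, 140.29], [-89.18, 269.18], [5.43, 117.66], [-154.24, 154.24]. Speed limits (degrees/s): [147.25, 147.25, 180, 180, 180, 180, 180].

## Interface

Orientations are given as [roll, pitch, yaw] about the fixed x, y, z axes, in that order (R = Rz(yaw) Ry(pitch) Rx(roll)).
In Python, from cell import env, cams gives the robot as it stands.
- The arm moves only by the shell command python3 -m pendant 'ROWS' [FORCE]. ROWS is JSON, a list of rows, each an object of numbers: "tx", "ty", "tz": the shift along the tool's x, y, z each as a share of 0.05 m, from -1 to 1; "spin": the turn about the tool's z as a share of 4 degrees, from -1 to 1; "claw": the closure, from 0 (fully open) to 1 (shut). A call has 1 to 10 rows; each row shifts and turns the commanded pose from where the row before left it, along the tool's axes as they then stand; what a row does not reach is not made up. A row lasts 1/8 s, in which the tool goes at most 62.5 mm and 10.7 degrees, less where a joint would pass 70% of its speed; a pose out of reach is approached as far as the arm can. A call with a number of a shift or a turn outside -1 to 1 is refused whole. A call with a gripper value outside its range is refused whole. The fingers move at their own pace and stop on an object; FORCE is the grip in N (left out, the last holds). Time passes only in rows, so rows that do not move let the fingers close. It gives the time, the measured TCP pose, the force, the opening and the grip force at its end, in the units of the state.
- env.get_obs(): the state, without advancing time (a new reading comes with each control period).
- cams.read_camera(name): name is "side" or "top" or "wrist"; returns the picture (420x560x3 uint8, red, green, blue); there is no depth.
- cams.camera_info(name): a dict with "fx", "fy", "cx", "cy" (pixels), "rvec" (rotation vector, rad) and "tvec" (3), from world to camera coordinates, as OpenCV has them. Camera axes: x right, y down, z forward; pixel columns grow to the right and rows downward; lengths in m; the calibration is good to about 2 mm. The wrist camera is an equidistant fisheye: a pixel r from the principal point sees the ray r / f radians off the axis. A picture is of the moment at which its call begins: read the wrist's pose just before it. camera_info takes no time and is no camera call; for the wrist camera it gives the pose at the moment of the call.
- env.sign_off(): hands the job in; it is judged then, once.
The state is a dict: "time_s": time; "qpos": joint angles; "joint_velocities": joint speeds; "effort": joint torques, N m; "tool_pos": TCP position; "tool_rot": TCP orientation; "force": force on the tool from outside, world axes, zero at the start; "wrist_torque": the same for the moment, N m; "grip_width": finger opening in m; "grasp_force": force on a finger pad.
Only numpy, scipy, OpenCV 4.12 (cv2) and the standard library are available. Lean on these libraries where they do the work, as an engineer would, in place of code of your own. Each camera call takes 0.05 s, during which the arm holds its last target. There are 200 camera calls.

## Working session

There is one attempt and no reset: what is moved stays moved. The work goes in short steps, Python scripts to look and compute and a shell command to move; the robot and the scene stay as the last step left them, time stands still between calls to the robot, and variables do not carry over. Pictures are saved under pics/ and viewed, at most 10 in all, crops included, and the job is handed in when it is done.

```bash
ls; mkdir -p pics
python3 - <<'E'
from cell import env,cams
import cv2,numpy as np
o=env.get_obs();print({k:np.round(v,3).tolist() for k,v in o.items()})
for n in("top","side"):
    cv2.imwrite(f"pics/{n}.png",cams.read_camera(n)[:,:,::-1])
    i=cams.camera_info(n);print(n,i)
a=cv2.imread("pics/top.png")
cv2.imwrite("pics/top2.png",cv2.resize(a,(800,600),interpolation=cv2.INTER_CUBIC))
a=cv2.imread("pics/side.png")
cv2.imwrite("pics/side2.png",cv2.resize(a,(800,600),interpolation=cv2.INTER_CUBIC))
E
```

```text
pics
{'time_s': 0.0, 'qpos': [-62.274, 18.439, -4.016, 83.175, 1.295, 78.541, -3.263], 'joint_velocities': [0.003, -0.029, -0.013, 0.03, -0.051, -0.162, 0.022], 'effort': [0.0, -49.129, -0.404, -31.253, -0.064, 0.044, 0.0], 'tool_pos': [0.294, 0.579, 0.203], 'tool_rot': [-179.891, 0.006, 153.081], 'force': [0.072, 0.053, 0.646], 'wrist_torque': [0.01, -0.011, -0.01], 'grasp_force': 0.0, 'grip_width': 0.087}
top {'fx': 504.48805025455005, 'fy': 504.48805025455005, 'cx': 286.02659291818804, 'cy': 213.56884224339564, 'rvec': array([ 2.16373427, -2.12328201,  0.19419209]), 'tvec': array([-0.15195113,  0.54173625,  1.30243457])}
side {'fx': 516.1970937074493, 'fy': 516.1970937074493, 'cx': 283.85300287171043, 'cy': 209.36865580919257, 'rvec': array([ 0.15681025, -2.80490841,  1.26857456]), 'tvec': array([0.52920532, 0.14640052, 1.11144   ])}
```

View pics/top2.png

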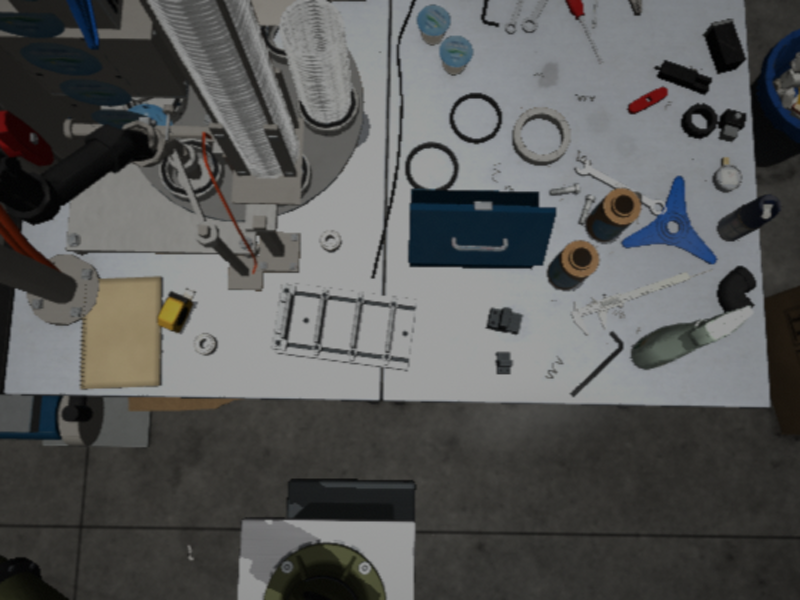

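View pics/side2.png

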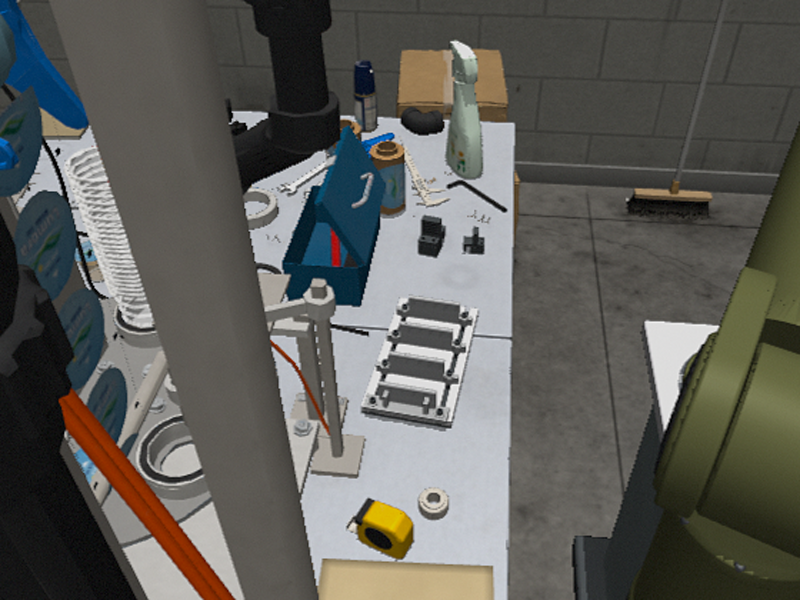

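The top view shows the magazine at about (345,327), with its end plate at the left (+y) end. There are two dark gauges: (504,320), which is larger, and (503,362), which is smaller. The larger one fits the description, and I'll confirm it in an enlarged crop.

```bash
cat > h.py <<'E'
import cv2,numpy as np
from cell import env,cams
def ray(name,uv,info=None):
    i=info or cams.camera_info(name);R=cv2.Rodrigues(np.array(i["rvec"],float))[0];t=np.array(i["tvec"]).ravel()
    x=(uv[0]-i["cx"])/i["fx"];y=(uv[1]-i["cy"])/i["fy"]
    if name=="wrist":
        r=np.hypot(x,y);s=np.sin(r)/r if r>1e-9 else 1;d=np.array([x*s,y*s,np.cos(r)])
    else: d=np.array([x,y,1.])
    return -R.T@t,R.T@d
def onplane(name,uv,z,info=None):
    c,d=ray(name,uv,info);return c+d*(z-c[2])/d[2]
def proj(name,p,info=None):
    i=info or cams.camera_info(name);R=cv2.Rodrigues(np.array(i["rvec"],float))[0];q=R@np.array(p)+np.array(i["tvec"]).ravel()
    if name=="wrist":
        h=np.hypot(q[0],q[1]);a=np.arctan2(h,q[2]);q=np.array([q[0]/h*a,q[1]/h*a,1])
    return np.array([i["cx"]+i["fx"]*q[0]/q[2],i["cy"]+i["fy"]*q[1]/q[2]])
E
python3 - <<'E'
from h import *
t=cv2.imread("pics/top.png");s=cv2.imread("pics/side.png")
c=lambda a,x,y,w,h,W,H:cv2.resize(a[y:y+h,x:x+w],(W,H),interpolation=cv2.INTER_CUBIC)
A=c(t,185,190,110,75,440,300);B=c(t,330,205,50,63,238,300)
C=c(s,250,200,90,100,270,300);D=c(s,280,140,75,50,450,300)
cv2.imwrite("pics/crop.png",np.vstack([np.hstack([A,B]+[np.zeros((300,42,3),np.uint8)]),np.hstack([C,D])]) )
for z,u in((0,(352,222)),(.016,(240,228))): print(onplane("top",u,z))
g=cv2.cvtColor(t,cv2.COLOR_BGR2GRAY)
m=np.zeros_like(g);m[205:268,330:380]=(g[205:268,330:380]<90)*255
n,l,st,ce=cv2.connectedComponentsWithStats(m);print(st,ce)
for k in range(1,n):
    if st[k,4]>40: print(cv2.minAreaRect(np.argwhere(l==k)[:,::-1].astype(np.float32)))
for p in([.5,.18,0],[.5,.18,.069]):print(proj("top",p),proj("side",p))
E
```

```text
[ 0.53220204 -0.3251526   0.        ]
[ 0.50719147 -0.0178899   0.016     ]
[[     0      0    560    420 234708]
 [   340    215     25     19    346]
 [   347    247     11     15    146]] [[279.34725702 209.45065358]
 [352.53468208 224.23988439]
 [351.96575342 253.89726027]]
((352.7235107421875, 223.49411010742188), (22.452302932739258, 17.13750648498535), 12.528807640075684)
((352.0, 254.0), (14.0, 10.0), 90.0)
[167.98315794 229.96771327] [289.71198924 325.42047581]
[162.3515423 226.4978183] [289.54915756 303.49488913]
```

View pics/crop.png

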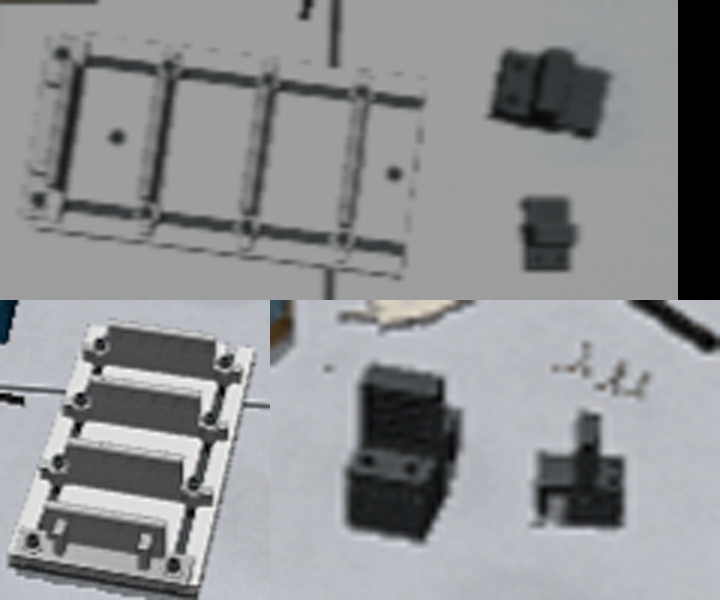

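The crop confirms it. The larger gauge, at original pixels (352,224), has its two-hole block face toward +y and its hook to the right. The smaller one at (352,254) is the look-alike. Next I'll measure both the gauge and the bed.

Run:
```python
from h import *
P=[onplane("top",u,.016)[:2] for u in((198,198.7),(291.2,208),(286.2,259.2),(190.5,247))]
print(np.round(P,4),np.mean(P,0))
for a,b in((1,0),(2,3),(2,1),(3,0)): d=P[b]-P[a];print(np.linalg.norm(d),np.degrees(np.arctan2(-d[0],d[1])))
print(onplane("top",(354.6,221.8),.069), onplane("top",(352.5,224.2),.03),onplane("top",(352.5,224.2),.03))
# gauge axis from block right/left edges
d=onplane("top",(341.5,222),.03)-onplane("top",(352.4,224.4),.03);print(np.degrees(np.arctan2(-d[0],d[1])))
i=cams.camera_info("wrist");R=cv2.Rodrigues(np.array(i["rvec"]))[0];print("wristcam",-R.T@i["tvec"],R[2],i["fx"],i["cx"],i["cy"])
```

```text
[[ 0.5858  0.0995]
 [ 0.5652 -0.1561]
 [ 0.425  -0.1448]
 [ 0.4529  0.1136]] [ 0.50721588 -0.02195712]
0.25636077742050645 -4.605712004643945
0.2598551360050458 -6.182744079710488
0.14068495443163764 -94.59364916394186
0.13357592192549803 -96.049804367175
[ 0.52244634 -0.32176482  0.069     ] [ 0.52168776 -0.32203352  0.03      ] [ 0.52168776 -0.32203352  0.03      ]
-11.42521718144945
wristcam [0.23000562 0.61160467 0.38404086] [ 0.23383589 -0.12097104 -0.96472109] 325.19226210127806 280.78484210984914 206.56471885618177
```

```bash
python3 -m pendant '[{"ty":-1,"tx":-0.6,"spin":-1},{"ty":-1,"tx":-0.6,"spin":-1},{"ty":-1,"tx":-0.6,"spin":-1},{"ty":-1,"tx":-0.6,"spin":-1},{"ty":-1,"tx":-0.4},{"ty":-1,"tx":-0.4},{"ty":-1,"tx":-0.4},{"ty":-1,"tx":-0.4}]' 20
```

```text
invalid input at $[0]: expected keys tx, ty, tz, spin, claw
```

```bash
python3 -m pendant '[{"tx":-0.6,"ty":-1,"tz":0,"spin":-1,"claw":0},{"tx":-0.6,"ty":-1,"tz":0,"spin":-1,"claw":0},{"tx":-0.6,"ty":-1,"tz":0,"spin":-1,"claw":0},{"tx":-0.6,"ty":-1,"tz":0,"spin":-1,"claw":0},{"tx":-0.4,"ty":-1,"tz":0,"spin":0,"claw":0},{"tx":-0.4,"ty":-1,"tz":0,"spin":0,"claw":0},{"tx":-0.4,"ty":-1,"tz":0,"spin":0,"claw":0},{"tx":-0.4,"ty":-1,"tz":0,"spin":0,"claw":0}]' 20
```

```text
time_s: 1.1
tool_pos: [0.3755, 0.1372, 0.2042]
tool_rot: [180.0, 0.0, 169.1]
force: [0.3, -0.4, 1.4]
grip_width: 0.087
grasp_force: 0.0
```

```bash
python3 -m pendant '[{"tx":-0.51,"ty":-0.94,"tz":0,"spin":0,"claw":0},{"tx":-0.51,"ty":-0.94,"tz":0,"spin":0,"claw":0},{"tx":-0.51,"ty":-0.94,"tz":0,"spin":0,"claw":0},{"tx":-0.51,"ty":-0.94,"tz":0,"spin":0,"claw":0},{"tx":-0.51,"ty":-0.94,"tz":0,"spin":0,"claw":0},{"tx":-0.51,"ty":-0.94,"tz":0,"spin":0,"claw":0},{"tx":-0.51,"ty":-0.94,"tz":0,"spin":0,"claw":0},{"tx":-0.51,"ty":-0.94,"tz":0,"spin":0,"claw":0},{"tx":-0.51,"ty":-0.94,"tz":0,"spin":0,"claw":0},{"tx":0,"ty":0,"tz":0.6,"spin":0,"claw":0}]' 20
python3 - <<'E'
from h import *
print(env.get_obs()["tool_pos"])
i=cams.camera_info("wrist");a=cams.read_camera("wrist")[:,:,::-1]
import pickle;pickle.dump(i,open("pics/w1.pkl","wb"));cv2.imwrite("pics/w1.png",a)
cv2.imwrite("pics/w1b.png",cv2.resize(a,(800,600),interpolation=cv2.INTER_CUBIC))
p=env.get_obs()["tool_pos"];print(proj("wrist",[p[0],p[1],.069],i)*800/560)
E
```

```text
time_s: 2.35
tool_pos: [0.5208, -0.3259, 0.1752]
tool_rot: [-179.7, 0.1, 168.7]
force: [-0.4, 0.5, 0.1]
grip_width: 0.0869
grasp_force: 0.0
[ 0.52083849 -0.32589611  0.17518566]
[409.03604396 280.00157575]
```

View pics/w1b.png

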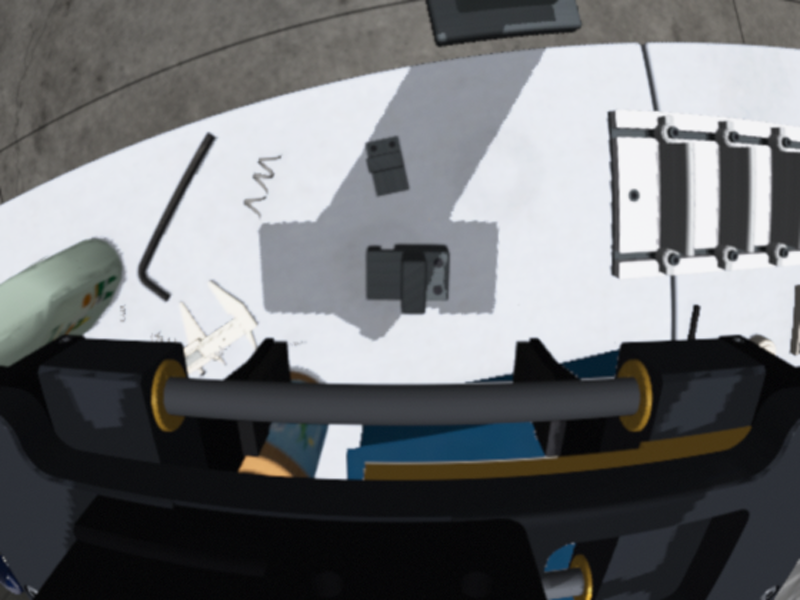

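Run:
```python
from h import *
import pickle
i=pickle.load(open("pics/w1.pkl","rb"));s=.7
f=lambda u,v,z:onplane("wrist",(u*s,v*s),z,i)[:2]
L=f(367,299,.034);Rr=f(447,303,.034);d=Rr-L
print("far edge",L,Rr,np.linalg.norm(d),np.degrees(np.arctan2(-d[0],d[1])))
L=f(367,249,.034);R2=f(449,247,.034);d=R2-L;print(L,R2,np.degrees(np.arctan2(-d[0],d[1])))
a,b=f(402,312,.069),f(425,313,.069);print("grip",a,b,np.linalg.norm(b-a))
a=cv2.imread("pics/w1.png")[165:225,245:325];a=cv2.convertScaleAbs(a,alpha=2.2)
cv2.imwrite("pics/w1c.png",cv2.resize(a,(800,600),interpolation=cv2.INTER_CUBIC))
```

```text
far edge [ 0.53456081 -0.35499216] [ 0.54873718 -0.2988813 ] 0.057873982527293005 -14.179012591058767
[ 0.49887344 -0.3472189 ] [ 0.50864053 -0.29041768] -9.756719687524404
grip [ 0.53829382 -0.32984904] [ 0.54185806 -0.31537531] 0.01490612774835654
```

View pics/w1c.png

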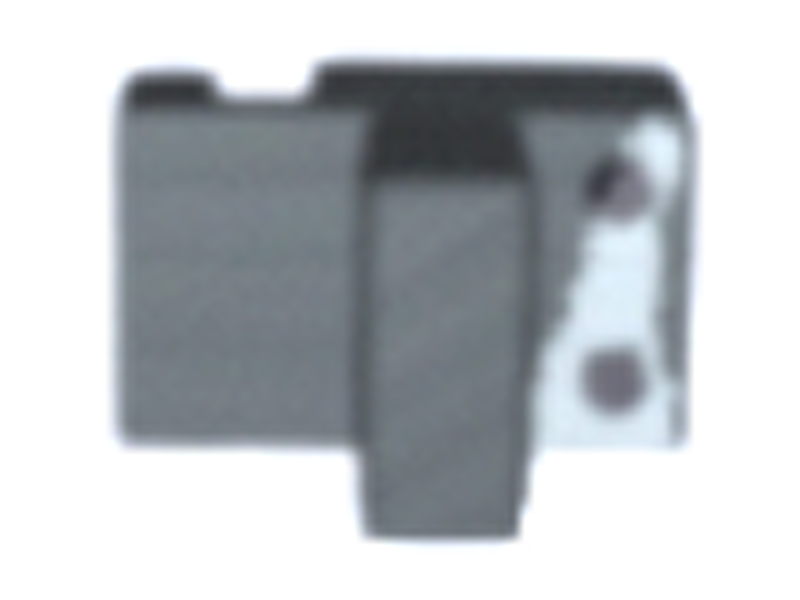

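The crop shows the bar top corners at (122,107), (686,107), (686,445) and (122,445), and the grip top at (372..522, 178..537). The gauge's hook gap is at upper left. It lines up with the tool axes.

Run:
```python
from h import *
import pickle
i=pickle.load(open("pics/w1.pkl","rb"))
f=lambda u,v,z:onplane("wrist",(u/10+245-.45,v/10+165-.45),z,i)[:2]
for z,q in((.034,[(122,107),(686,107),(686,445),(122,445)]),(.069,[(372,178),(522,178),(520,537),(365,537)])):
    P=[f(*p,z) for p in q]
    for a,b in((0,1),(3,2),(3,0),(2,1)): d=P[b]-P[a];print(round(np.linalg.norm(d),4),np.degrees(np.arctan2(-d[0],d[1])))
    c=np.mean(P,0);t=np.array([.52084,-.3259]);y=np.radians(168.8)
    d=c-t;print(c,"tool dx,dy",d@[np.cos(y),np.sin(y)],d@[np.sin(y),-np.cos(y)])
```

```text
0.0567 -11.18455888647314
0.0581 -11.199287740355171
0.0353 77.70283191970123
0.0353 80.06345512815572
[ 0.52260023 -0.32317774] tool dx,dy -0.0011979464994219208 0.003012311581271234
0.0135 -11.149348463991819
0.0143 -11.220428105785402
0.0337 77.65365878873997
0.0337 79.1073268049842
[ 0.52295752 -0.31971512] tool dx,dy -0.0008758748769576256 0.006478381795962766
```

```bash
python3 -m pendant '[{"tx":-0.02,"ty":0.13,"tz":0.5,"spin":0,"claw":0},{"tx":0,"ty":0,"tz":0.7,"spin":0,"claw":0},{"tx":0,"ty":0,"tz":0.7,"spin":0,"claw":0},{"tx":0,"ty":0,"tz":0.5,"spin":0,"claw":0},{"tx":0,"ty":0,"tz":0,"spin":0,"claw":0}]' 20
python3 -m pendant '[{"tx":0,"ty":0,"tz":0,"spin":0,"claw":1},{"tx":0,"ty":0,"tz":0,"spin":0,"claw":1},{"tx":0,"ty":0,"tz":0,"spin":0,"claw":1},{"tx":0,"ty":0,"tz":0,"spin":0,"claw":1},{"tx":0,"ty":0,"tz":0,"spin":0,"claw":1},{"tx":0,"ty":0,"tz":0,"spin":0,"claw":1}]' 50
```

```text
time_s: 3.02
tool_pos: [0.5216, -0.3116, 0.0527]
tool_rot: [179.9, -0.3, 169.1]
force: [0.1, 1.0, 0.7]
grip_width: 0.0875
grasp_force: 0.0
time_s: 3.78
tool_pos: [0.523, -0.3135, 0.0545]
tool_rot: [180.0, 0.0, 169.1]
force: [-0.6, -0.8, -0.0]
grip_width: 0.0347
grasp_force: 0.0
```

```bash
python3 -m pendant '[{"tx":0,"ty":-0.12,"tz":0,"spin":0,"claw":1},{"tx":0,"ty":0,"tz":0,"spin":0,"claw":1},{"tx":0,"ty":0,"tz":0,"spin":0,"claw":1},{"tx":0,"ty":0,"tz":0,"spin":0,"claw":1},{"tx":0,"ty":0,"tz":0,"spin":0,"claw":1},{"tx":0,"ty":0,"tz":0,"spin":0,"claw":1}]' 50
```

```text
time_s: 4.53
tool_pos: [0.5219, -0.3193, 0.0545]
tool_rot: [180.0, 0.0, 169.1]
force: [-0.2, 0.6, -0.6]
grip_width: 0.0004
grasp_force: 0.0
```

The fingers closed on nothing, so I'll take another look.

Run:
```python
from h import *
a=cams.read_camera("wrist")[:,:,::-1];cv2.imwrite("pics/w2.png",a)
b=cams.read_camera("side")[:,:,::-1];cv2.imwrite("pics/s2.png",b)
A=cv2.resize(cv2.convertScaleAbs(a[100:310,140:420],alpha=1.8),(800,600))[:, :]
B=cv2.resize(b[130:200,270:370],(400,280))
cv2.imwrite("pics/w2b.png",np.vstack([cv2.resize(A,(427,320)),np.hstack([B,np.zeros((280,27,3),np.uint8)])]))
```

```text
(no output)
```

View pics/w2b.png

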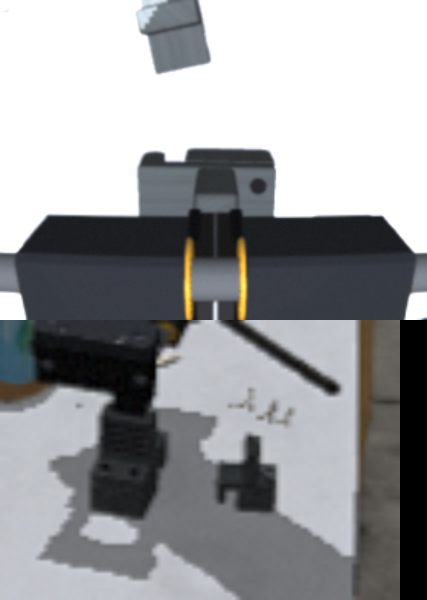

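Run:
```python
from h import *
o=env.get_obs();p=o["tool_pos"];print(p,o["grip_width"])
w=lambda q:(proj("wrist",q)-[140,100])*1.525
s=lambda q:(proj("side",q)-[270,130])*4+[0,320]
for n,q in(("tip",p-[0,0,.017]),("tcp",p),("40up",p+[0,0,.04]),("griptop",[.523,-.3197,.069]),("gripfront",[.5052,-.323,.069]),("gripback",[.5406,-.317,.069])):print(n,w(q),s(q))
import cv2
a=cv2.imread("pics/w2.png")[185:285,240:320];b=cv2.imread("pics/s2.png")[120:190,270:340]
cv2.imwrite("pics/z2.png",np.hstack([cv2.resize(cv2.convertScaleAbs(a,alpha=2.5),(400,500),interpolation=2),cv2.resize(cv2.convertScaleAbs(b,alpha=2.5),(400,500),interpolation=2)]))
```

```text
[ 0.5218942  -0.31937153  0.05446582] 0.0006667530335661601
tip [215.58161251 203.59952361] [127.19239302 446.7852907 ]
tcp [215.65168662 218.44103027] [127.47481251 425.87356854]
40up [215.86883237 265.00127067] [128.15802032 375.28551573]
griptop [215.40900396 236.06482598] [126.08542279 407.33611643]
gripfront [196.71342501 192.36224454] [153.57044439 406.0130467 ]
gripback [231.24823162 276.38448035] [ 98.9658193  408.15318705]
```

View pics/z2.png

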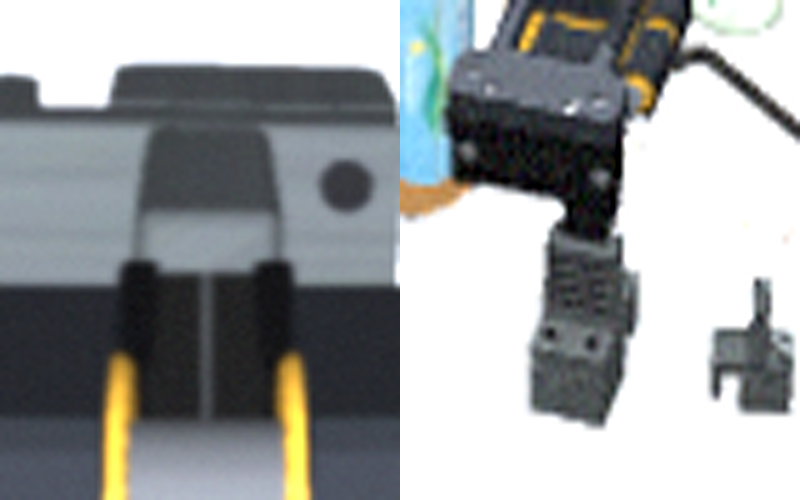

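Run:
```python
from h import *
p=env.get_obs()["tool_pos"]
for z in(.0375,.055,.07,.085):
  q=[p[0]-.0095,p[1],z];q2=[p[0]+.0095,p[1],z]
  a=proj("wrist",q);b=proj("side",q);c=proj("side",q2)
  print(z,(a-[240,185])*5,(b-[270,120])*[400/70,500/70]+[400,0],(c-[270,120])*[400/70,500/70]+[400,0])
```

```text
0.0375 [192.72657971 173.83593308] [602.02928915 299.26933515] [561.40600718 296.24549106]
0.055 [191.73386015 218.94233572] [602.61728665 260.80527654] [561.64934081 257.80707773]
0.07 [190.73998406 264.33093215] [603.12927645 227.31328769] [561.86121539 224.33812022]
0.085 [189.5811306  317.54922515] [603.64881566 193.32745153] [562.0762099  190.37632214]
```

```bash
python3 - <<'E'
from h import *
import pickle
i=pickle.load(open("pics/w1.pkl","rb"))
p=np.array([.52084,-.3259,.1752]);y=np.radians(168.8);tx=np.array([np.cos(y),np.sin(y),0]);ty=np.array([np.sin(y),-np.cos(y),0])
for dz in(-.017,0,.015,.03):
  print(dz,[np.round(proj("wrist",p+tx*.0095+s*ty*.0435+[0,0,dz],i)/.7) for s in(-1,1)])
E
python3 -m pendant '[{"tx":0,"ty":0,"tz":-0.2,"spin":0,"claw":0},{"tx":0,"ty":0,"tz":-0.2,"spin":0,"claw":0},{"tx":0,"ty":0,"tz":0,"spin":0,"claw":0},{"tx":0,"ty":0,"tz":0,"spin":0,"claw":0},{"tx":0,"ty":0,"tz":0,"spin":0,"claw":0},{"tx":0,"ty":0,"tz":0,"spin":0,"claw":0},{"tx":0,"ty":0,"tz":0,"spin":0,"claw":0},{"tx":0,"ty":0,"tz":0,"spin":0,"claw":0}]' 50
```

```text
-0.017 [array([306., 313.]), array([498., 313.])]
0 [array([298., 325.]), array([506., 326.])]
0.015 [array([290., 338.]), array([514., 338.])]
0.03 [array([280., 353.]), array([523., 353.])]
time_s: 5.62
tool_pos: [0.5218, -0.3194, 0.0744]
tool_rot: [180.0, -0.0, 169.1]
force: [0.5, 0.0, -0.1]
grip_width: 0.0724
grasp_force: 0.0
```

Both cameras agree that the fingertips sit about 15 mm above the reported TCP, not 17 mm below it. They closed just over the grip, and the gauge didn't move. I'll go lower in small steps and watch the force.

```bash
python3 -m pendant '[{"tx":0,"ty":0,"tz":0.2,"spin":0,"claw":0},{"tx":0,"ty":0,"tz":0.2,"spin":0,"claw":0},{"tx":0,"ty":0,"tz":0.2,"spin":0,"claw":0},{"tx":0,"ty":0,"tz":0,"spin":0,"claw":0}]' 50
python3 -m pendant '[{"tx":0,"ty":0,"tz":0.1,"spin":0,"claw":0},{"tx":0,"ty":0,"tz":0.1,"spin":0,"claw":0},{"tx":0,"ty":0,"tz":0.1,"spin":0,"claw":0},{"tx":0,"ty":0,"tz":0,"spin":0,"claw":0}]' 50
```

```text
time_s: 6.12
tool_pos: [0.521, -0.3189, 0.0431]
tool_rot: [180.0, -0.1, 169.1]
force: [1.1, 0.4, 0.0]
grip_width: 0.0869
grasp_force: 0.0
time_s: 6.62
tool_pos: [0.5215, -0.3192, 0.029]
tool_rot: [180.0, -0.0, 169.1]
force: [-1.1, -0.4, 0.8]
grip_width: 0.0874
grasp_force: 0.0
```

No contact at 0.029, which confirms the offset. One more small step down, then close.

```bash
python3 -m pendant '[{"tx":-0.02,"ty":0,"tz":0.06,"spin":0,"claw":0.5},{"tx":0,"ty":0,"tz":0,"spin":0,"claw":1},{"tx":0,"ty":0,"tz":0,"spin":0,"claw":1},{"tx":0,"ty":0,"tz":0,"spin":0,"claw":1},{"tx":0,"ty":0,"tz":0,"spin":0,"claw":1},{"tx":0,"ty":0,"tz":0,"spin":0,"claw":1},{"tx":0,"ty":0,"tz":0,"spin":0,"claw":1},{"tx":0,"ty":0,"tz":0,"spin":0,"claw":1},{"tx":0,"ty":0,"tz":0,"spin":0,"claw":1}]' 50
```

```text
time_s: 7.75
tool_pos: [0.5228, -0.3196, 0.0265]
tool_rot: [180.0, 0.0, 169.1]
force: [0.1, -0.6, 0.3]
grip_width: 0.0155
grasp_force: 49.9
```

Gripped (15.5 mm, 49.9 N). Next I'll lift, align to the bed's yaw, and carry the gauge above the magazine.

```bash
python3 -m pendant '[{"tx":0,"ty":0,"tz":-0.6,"spin":0,"claw":1},{"tx":0,"ty":0,"tz":-1,"spin":0,"claw":1},{"tx":0,"ty":0.2,"tz":-0.5,"spin":-1,"claw":1},{"tx":0.1,"ty":0.8,"tz":0,"spin":-0.38,"claw":1},{"tx":0.2,"ty":1,"tz":0,"spin":0,"claw":1},{"tx":0.2,"ty":1,"tz":0,"spin":0,"claw":1},{"tx":0.2,"ty":1,"tz":0,"spin":0,"claw":1},{"tx":0.2,"ty":1,"tz":0,"spin":0,"claw":1},{"tx":0.2,"ty":1,"tz":0,"spin":0,"claw":1},{"tx":0,"ty":0,"tz":0,"spin":0,"claw":1}]' 50
python3 -m pendant '[{"tx":0,"ty":0,"tz":0,"spin":0,"claw":1},{"tx":0,"ty":0,"tz":0,"spin":0,"claw":1}]'
python3 - <<'E'
from h import *
import pickle
i=cams.camera_info("wrist");a=cams.read_camera("wrist")[:,:,::-1]
o=env.get_obs();print(o["tool_pos"],o["tool_rot"],o["grip_width"])
pickle.dump((i,o),open("pics/w3.pkl","wb"));cv2.imwrite("pics/w3.png",a)
c=a[60:270,140:420];cv2.imwrite("pics/w3b.png",cv2.resize(c,(800,600),interpolation=cv2.INTER_CUBIC))
E
```

```text
time_s: 9.0
tool_pos: [0.4974, -0.0107, 0.1309]
tool_rot: [179.9, -0.1, 175.1]
force: [-0.3, -0.5, -2.9]
grip_width: 0.0152
grasp_force: 49.9
time_s: 9.25
tool_pos: [0.4982, -0.0176, 0.1313]
tool_rot: [-180.0, -0.0, 174.5]
force: [0.3, 0.1, -2.0]
grip_width: 0.0152
grasp_force: 49.9
[ 0.49828693 -0.01749629  0.13137093] [-1.79975915e+02 -5.11366145e-03  1.74446964e+02] 0.015747357714128392
```

View pics/w3b.png

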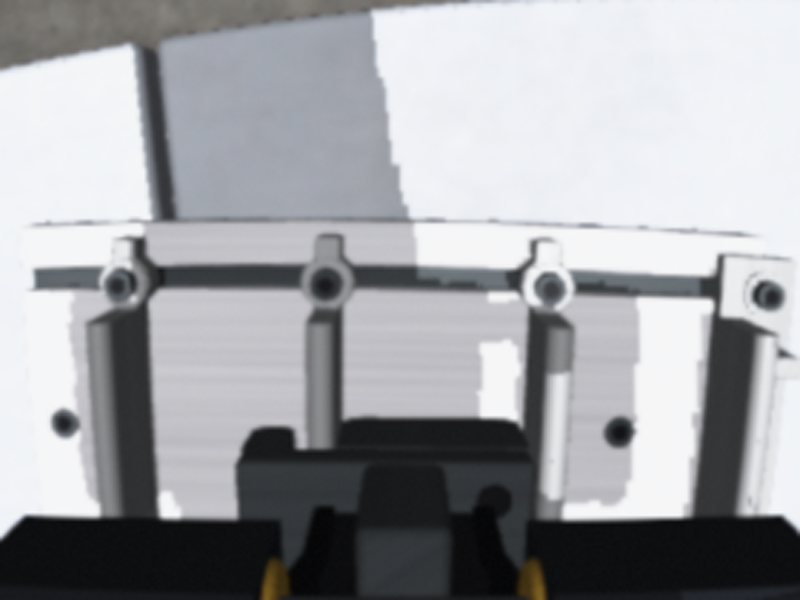

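The wrist view shows:
- Divider screws at crop pixels (119,286), (326,285) and (550,288).
- Top edges, at row 325: d3 at 92-118, d2 at 308-330, d1 at 547-572.
- End plate top at 753-778.
- The gauge's hook is at the left, so its orientation is right.

Run:
```python
from h import *
import pickle
i,o=pickle.load(open("pics/w3.pkl","rb"))
f=lambda u,v,z:onplane("wrist",(u/2.857+140-.3,v/2.857+60-.3),z,i)[:2]
g=cv2.cvtColor(cv2.imread("pics/w3.png"),cv2.COLOR_BGR2GRAY).astype(float)
S=[]
for u,v in((119,286),(326,285),(550,288)):
    U,V=int(u/2.857+140),int(v/2.857+60);w=g[V-5:V+6,U-5:U+6];m=np.clip(80-w,0,None);yy,xx=np.mgrid[-5:6,-5:6]
    m*=(xx**2+yy**2<=20)
    c=(U+(m*xx).sum()/m.sum(),V+(m*yy).sum()/m.sum());p=onplane("wrist",c,.038,i)[:2];S.append(p);print("screw",np.round(c,2),np.round(p,4))
d=S[2]-S[0];print("yaw from screws",np.degrees(np.arctan2(-d[0],d[1])))
# strips: print rows
for V in(180,200,225):
    print(V,[(k,int(g[V,k])) for k in list(range(170,196))]);print([(k,int(g[V,k])) for k in range(244,262)]);print([(k,int(g[V,k])) for k in range(322,343)]);print([(k,int(g[V,k])) for k in range(384,416)])
```

```text
screw [180.78 159.64] [ 0.4502 -0.101 ]
screw [253.74 159.22] [ 0.4573 -0.0371]
screw [332.57 161.11] [0.4652 0.0296]
yaw from screws -6.539282187178022
180 [(170, 157), (171, 133), (172, 133), (173, 139), (174, 140), (175, 132), (176, 118), (177, 102), (178, 82), (179, 59), (180, 48), (181, 47), (182, 47), (183, 47), (184, 48), (185, 49), (186, 49), (187, 47), (188, 48), (189, 47), (190, 50), (191, 71), (192, 131), (193, 185), (194, 199), (195, 199)]
[(244, 197), (245, 191), (246, 168), (247, 133), (248, 122), (249, 128), (250, 137), (251, 140), (252, 137), (253, 129), (254, 116), (255, 99), (256, 75), (257, 54), (258, 56), (259, 96), (260, 158), (261, 189)]
[(322, 188), (323, 172), (324, 117), (325, 67), (326, 54), (327, 53), (328, 52), (329, 53), (330, 59), (331, 77), (332, 101), (333, 116), (334, 128), (335, 136), (336, 141), (337, 138), (338, 129), (339, 123), (340, 137), (341, 168), (342, 186)]
[(384, 242), (385, 225), (386, 197), (387, 174), (388, 110), (389, 62), (390, 57), (391, 53), (392, 53), (393, 53), (394, 53), (395, 54), (396, 54), (397, 52), (398, 52), (399, 51), (400
[... 1735 characters left out ...]
4, 57), (255, 56), (256, 56), (257, 56), (258, 56), (259, 56), (260, 57), (261, 57)]
[(322, 55), (323, 54), (324, 54), (325, 53), (326, 47), (327, 50), (328, 80), (329, 132), (330, 171), (331, 196), (332, 215), (333, 227), (334, 228), (335, 220), (336, 201), (337, 178), (338, 173), (339, 186), (340, 190), (341, 191), (342, 191)]
[(384, 92), (385, 58), (386, 55), (387, 54), (388, 54), (389, 54), (390, 54), (391, 55), (392, 54), (393, 54), (394, 53), (395, 52), (396, 53), (397, 56), (398, 72), (399, 110), (400, 149), (401, 182), (402, 206), (403, 225), (404, 227), (405, 220), (406, 211), (407, 216), (408, 227), (409, 230), (410, 233), (411, 241), (412, 243), (413, 243), (414, 243), (415, 243)]
```

Run:
```python
from h import *
import pickle
i,o=pickle.load(open("pics/w3.pkl","rb"));P=o["tool_pos"]
D={"d3":(1,[(170.3,178.9,180),(171.3,180,200),(173.3,181.4,225)]),"d2":(1,[(246.3,256.3,180),(246.5,256.3,200)]),
"d1":(-1,[(340.3,330.8,180),(339.6,329.8,200),(338,328.6,225)]),"ep":(-1,[(411.2,403.7,180),(409.5,401.8,200),(406.2,398.9,225)])}
for yaw in(-6.0,):
  a=np.radians(yaw);ey=np.array([-np.sin(a),np.cos(a)]);ex=np.array([np.cos(a),np.sin(a)])
  print("tcp",P[:2]@ex,P[:2]@ey)
  for n,(s,L) in D.items():
    near=[onplane("wrist",(b,r),.056,i)[:2] for _,b,r in L];far=[onplane("wrist",(c,r),.0585,i)[:2] for c,_,r in L]
    d=near[0]-near[-1];d2=far[0]-far[-1]
    print(n,"near-ctr",[round(p@ey-s*.004,4) for p in near],"far-ctr",[round(p@ey+s*.0037,4) for p in far],"x",[round(p@ex,3) for p in near],"yaw",[round(np.degrees(np.arctan2(-q[1],-q[0])),1) for q in(d,d2)])
for n,c in(("s3",(180.78,159.64)),("s2",(253.74,159.22)),("s1",(332.57,161.11))):
  p=onplane("wrist",c,.036,i)[:2];print(n,p@ex,p@ey)
```

```text
tcp 0.49738612281985656 0.03468472271686052
d3 near-ctr [np.float64(-0.0542), np.float64(-0.0544), np.float64(-0.0549)] far-ctr [np.float64(-0.0533), np.float64(-0.0536), np.float64(-0.0538)] x [np.float64(0.473), np.float64(0.49), np.float64(0.512)] yaw [np.float64(-7.0), np.float64(-6.7)]
d2 near-ctr [np.float64(0.0104), np.float64(0.0102)] far-ctr [np.float64(0.0103), np.float64(0.0102)] x [np.float64(0.473), np.float64(0.49)] yaw [np.float64(-6.6), np.float64(-6.4)]
d1 near-ctr [np.float64(0.0783), np.float64(0.0782), np.float64(0.0782)] far-ctr [np.float64(0.0779), np.float64(0.0782), np.float64(0.0781)] x [np.float64(0.473), np.float64(0.489), np.float64(0.511)] yaw [np.float64(-6.1), np.float64(-5.8)]
ep near-ctr [np.float64(0.1411), np.float64(0.1411), np.float64(0.1409)] far-ctr [np.float64(0.1393), np.float64(0.1395), np.float64(0.1391)] x [np.float64(0.471), np.float64(0.489), np.float64(0.511)] yaw [np.float64(-6.4), np.float64(-6.3)]
s3 0.4585754175965588 -0.05405678235156944
s2 0.45894656848213067 0.010784188063303854
s1 0.4598235263269435 0.07839586325343086
```

Run:
```python
from h import *
import pickle
i,o=pickle.load(open("pics/w3.pkl","rb"));P=o["tool_pos"]
g=cv2.cvtColor(cv2.imread("pics/w3.png"),cv2.COLOR_BGR2GRAY).astype(int)
for V in(228,233,238):
  print(V,g[V,218:232],g[V,318:332])
a=np.radians(-5.5);ey=np.array([-np.sin(a),np.cos(a)])
z=P[2]-.0265+.034
for u in(223.3,325.5): print((onplane("wrist",(u,235),z,i)-P)[:2]@ey)
print("grip z69",[(onplane("wrist",(140+u/2.857,60+530/2.857),z+.035,i)-P)[:2]@ey for u in(358,449)])
```

```text
228 [194 195 194 180 125  69  56  56  56  56  56  57  56  55] [ 55  54  55  55  54  54  53  52  46  53  87 140 176 201]
233 [193 194 193 185 149  85  55  54  54  54  53  54  54  53] [ 27  46  52  52  52  52  52  47  46  58  79 107 137 175]
238 [197 197 197 196 179 109  61  57  57  56  56  57  57  57] [ 39  52  56  56  57  56  54  48  47  64  89 108 122 132]
-0.033378874906084995
0.025049045620350752
grip z69 [np.float64(-0.007501846958886921), np.float64(0.007073354984841771)]
```

```bash
python3 -m pendant '[{"tx":-0.2,"ty":0.6,"tz":0.3,"spin":0.21,"claw":1},{"tx":0,"ty":0.65,"tz":0.3,"spin":0,"claw":1},{"tx":0,"ty":0,"tz":0,"spin":0,"claw":1},{"tx":0,"ty":0,"tz":0,"spin":0,"claw":1},{"tx":0,"ty":0,"tz":0,"spin":0,"claw":1}]' 50
cat > look.py <<'E'
from h import *
import pickle,sys
n=sys.argv[1];i=cams.camera_info("wrist");a=cams.read_camera("wrist")[:,:,::-1]
o=env.get_obs();pickle.dump((i,o),open(f"pics/{n}.pkl","wb"));cv2.imwrite(f"pics/{n}.png",a)
P=o["tool_pos"];print(P,o["tool_rot"],o["force"])
g=cv2.cvtColor(a,cv2.COLOR_BGR2GRAY).astype(int)
y=np.radians(o["tool_rot"][2]);ey=np.array([np.sin(y),-np.cos(y),0]);ex=np.array([-np.cos(y),-np.sin(y),0])
# resample profiles along tool y at z=.056 (world) for x-offsets in front of gauge; s relative to TCP
s=np.arange(-.045,.06,.0005)
for dx in(-.034,-.028):
    uv=np.array([proj("wrist",P*[1,1,0]+[0,0,.057]+dx*ex+t*ey,i) for t in s],np.float32)
    pr=cv2.remap(g.astype(np.float32),uv[None,:,0].copy(),uv[None,:,1].copy(),cv2.INTER_LINEAR)[0]
    d=np.gradient(cv2.GaussianBlur(pr[None],(5,1),0)[0])
    k=[j for j in range(2,len(d)-2) if abs(d[j])>8 and abs(d[j])==max(abs(d[j-2:j+3]))]
    print(dx,[(round(s[j]*1000,1),int(d[j]),int(pr[j-3]),int(pr[j+3])) for j in k])
E
python3 look.py w4
```

```text
time_s: 9.93
tool_pos: [0.515, 0.0438, 0.1019]
tool_rot: [180.0, 0.1, 173.6]
force: [-0.3, -0.8, -2.3]
grip_width: 0.0155
grasp_force: 49.9
[0.51496785 0.04405482 0.10193172] [1.79986122e+02 4.77992423e-02 1.73638038e+02] [ 0.96715994  0.00444788 -1.78898404]
-0.034 [(np.float64(-23.5), -18, 202, 132), (np.float64(-16.5), -15, 132, 60), (np.float64(-13.5), 31, 60, 203), (np.float64(32.5), -31, 206, 62), (np.float64(39.0), 26, 60, 194), (np.float64(46.0), -31, 227, 78), (np.float64(54.5), 10, 81, 135)]
-0.028 [(np.float64(-24.0), -17, 205, 130), (np.float64(-16.5), -15, 131, 58), (np.float64(-13.5), 34, 58, 205), (np.float64(32.5), -34, 208, 60), (np.float64(39.0), 13, 58, 124)]
```

```bash
python3 -m pendant '[{"tx":0,"ty":-0.024,"tz":0.25,"spin":0,"claw":1},{"tx":0,"ty":0,"tz":0.15,"spin":0,"claw":1},{"tx":0,"ty":0,"tz":0.1,"spin":0,"claw":1},{"tx":0,"ty":0,"tz":0,"spin":0,"claw":1},{"tx":0,"ty":0,"tz":0,"spin":0,"claw":1}]' 50
python3 look.py w5
```

```text
time_s: 10.6
tool_pos: [0.5147, 0.0442, 0.0766]
tool_rot: [180.0, 0.0, 173.8]
force: [0.7, 0.5, -2.3]
grip_width: 0.0156
grasp_force: 49.9
[0.51477448 0.04424804 0.07672143] [1.79988324e+02 3.25380258e-02 1.73769718e+02] [ 0.22599906 -0.11997315 -2.00007598]
-0.034 [(np.float64(-24.0), -18, 204, 129), (np.float64(-16.5), -15, 130, 53), (np.float64(-13.5), 34, 53, 202), (np.float64(32.0), -34, 207, 59), (np.float64(39.0), 26, 60, 196), (np.float64(46.5), -33, 219, 73), (np.float64(54.0), 11, 77, 132), (np.float64(56.0), 8, 120, 160)]
-0.028 [(np.float64(-24.0), -18, 203, 130), (np.float64(-16.5), -15, 130, 53), (np.float64(-13.5), 34, 53, 202), (np.float64(32.0), -36, 210, 58), (np.float64(39.0), 13, 58, 127)]
```

```bash
python3 -m pendant '[{"tx":0,"ty":-0.026,"tz":-0.04,"spin":0,"claw":1},{"tx":0,"ty":0,"tz":0.04,"spin":0,"claw":1},{"tx":0,"ty":0,"tz":0.04,"spin":0,"claw":1},{"tx":0,"ty":0,"tz":0.04,"spin":0,"claw":1},{"tx":0,"ty":0,"tz":0,"spin":0,"claw":1}]' 50
python3 -c "
from h import *
print(env.get_obs()['tool_pos'],env.get_obs()['force'])"
```

```text
time_s: 11.28
tool_pos: [0.5141, 0.0429, 0.0722]
tool_rot: [-180.0, -0.0, 173.8]
force: [0.2, -1.0, -2.8]
grip_width: 0.0158
grasp_force: 49.9
[0.51411237 0.04286635 0.07219234] [ 0.23625414 -0.99033505 -2.81246846]
```

```bash
python3 -m pendant '[{"tx":0,"ty":0,"tz":0.04,"spin":0,"claw":1},{"tx":0,"ty":0,"tz":0.04,"spin":0,"claw":1},{"tx":0,"ty":0,"tz":0.04,"spin":0,"claw":1},{"tx":0,"ty":0,"tz":0,"spin":0,"claw":1},{"tx":0,"ty":0,"tz":0,"spin":0,"claw":1}]' 50
python3 look.py w6
```

```text
time_s: 11.9
tool_pos: [0.5144, 0.0429, 0.0665]
tool_rot: [180.0, 0.0, 173.8]
force: [0.5, -0.7, -3.0]
grip_width: 0.0157
grasp_force: 49.9
[0.51444217 0.04289977 0.06653996] [1.79993561e+02 1.23939653e-02 1.73765138e+02] [ 0.00704483  0.35461338 -2.36105338]
-0.034 [(np.float64(-22.5), -20, 205, 131), (np.float64(-15.0), -15, 127, 53), (np.float64(-12.0), 34, 53, 204), (np.float64(33.0), -34, 205, 57), (np.float64(40.5), 27, 59, 199), (np.float64(47.5), -32, 226, 72), (np.float64(55.5), 13, 83, 154)]
-0.028 [(np.float64(-22.5), -19, 202, 132), (np.float64(-15.0), -15, 128, 53), (np.float64(-12.0), 34, 53, 203), (np.float64(33.0), -36, 209, 58), (np.float64(40.5), 12, 59, 128)]
```

The slot is centred over divider 1. Now I'll pull gently.

```bash
python3 -m pendant '[{"tx":0,"ty":0.03,"tz":0,"spin":0,"claw":1},{"tx":0,"ty":0.03,"tz":0,"spin":0,"claw":1},{"tx":0,"ty":0.03,"tz":0,"spin":0,"claw":1},{"tx":0,"ty":0.03,"tz":0,"spin":0,"claw":1},{"tx":0,"ty":0.03,"tz":0,"spin":0,"claw":1},{"tx":0,"ty":0.03,"tz":0,"spin":0,"claw":1},{"tx":0,"ty":0,"tz":0,"spin":0,"claw":1}]' 50
python3 look.py w7
```

```text
time_s: 12.82
tool_pos: [0.5153, 0.0504, 0.0664]
tool_rot: [-179.9, -0.0, 173.7]
force: [-0.2, -5.0, -0.3]
grip_width: 0.0157
grasp_force: 50.0
[0.51527847 0.05049019 0.06644342] [-1.79914532e+02 -1.27360975e-03  1.73720191e+02] [-0.0571584  -5.54244172 -1.6535596 ]
-0.034 [(np.float64(-24.0), -19, 206, 134), (np.float64(-17.0), -16, 134, 54), (np.float64(-13.5), 35, 53, 205), (np.float64(26.5), -37, 208, 58), (np.float64(34.5), 27, 105, 237), (np.float64(40.0), -33, 221, 72), (np.float64(48.0), 12, 75, 138)]
-0.028 [(np.float64(-24.5), -18, 204, 129), (np.float64(-17.0), -15, 133, 55), (np.float64(-13.5), 35, 53, 204), (np.float64(26.5), -40, 212, 57), (np.float64(32.5), 13, 57, 125)]
```

```bash
python3 -m pendant '[{"tx":0,"ty":0.03,"tz":0,"spin":0,"claw":1},{"tx":0,"ty":0.03,"tz":0,"spin":0,"claw":1},{"tx":0,"ty":0.03,"tz":0,"spin":0,"claw":1},{"tx":0,"ty":0,"tz":0,"spin":0,"claw":1},{"tx":0,"ty":0,"tz":0,"spin":0,"claw":1}]' 50
python3 look.py w8
```

```text
time_s: 13.5
tool_pos: [0.5159, 0.0556, 0.0665]
tool_rot: [-180.0, 0.0, 173.7]
force: [0.1, -5.5, -0.5]
grip_width: 0.0156
grasp_force: 50.0
[0.51584419 0.05569898 0.06647626] [-1.79967916e+02  7.99112916e-03  1.73744742e+02] [ 0.31007495 -4.55413304 -1.10279642]
-0.034 [(np.float64(-24.0), -19, 206, 133), (np.float64(-17.0), -15, 135, 55), (np.float64(-13.5), 36, 52, 206), (np.float64(22.5), -38, 209, 58), (np.float64(27.5), 14, 57, 129), (np.float64(34.5), -13, 139, 72), (np.float64(43.0), 13, 73, 136)]
-0.028 [(np.float64(-24.5), -18, 205, 128), (np.float64(-17.0), -15, 134, 56), (np.float64(-13.5), 36, 53, 206), (np.float64(22.0), -36, 214, 59), (np.float64(27.5), 14, 57, 129)]
```

```bash
python3 -m pendant '[{"tx":0,"ty":0.015,"tz":0,"spin":0,"claw":1},{"tx":0,"ty":0.01,"tz":0,"spin":0,"claw":1},{"tx":0,"ty":0,"tz":0,"spin":0,"claw":1}]' 50
```

```text
time_s: 13.92
tool_pos: [0.516, 0.0571, 0.0664]
tool_rot: [-180.0, 0.0, 173.7]
force: [0.6, -4.6, -1.6]
grip_width: 0.0161
grasp_force: 50.0
```

```bash
python3 -m pendant '[{"tx":0,"ty":0.01,"tz":0,"spin":0,"claw":1},{"tx":0,"ty":0,"tz":0,"spin":0,"claw":1},{"tx":0,"ty":0,"tz":0,"spin":0,"claw":1}]' 50
python3 -m pendant '[{"tx":0,"ty":0.01,"tz":0,"spin":0,"claw":1},{"tx":0,"ty":0,"tz":0,"spin":0,"claw":1},{"tx":0,"ty":0,"tz":0,"spin":0,"claw":1}]' 50
```

```text
time_s: 14.3
tool_pos: [0.516, 0.0571, 0.0664]
tool_rot: [-179.9, 0.0, 173.7]
force: [0.0, -5.8, -0.4]
grip_width: 0.0154
grasp_force: 50.0
time_s: 14.68
tool_pos: [0.516, 0.0572, 0.0664]
tool_rot: [-179.9, 0.0, 173.7]
force: [0.5, -6.7, -1.7]
grip_width: 0.0152
grasp_force: 50.0
```

```bash
python3 -m pendant '[{"tx":0,"ty":0.02,"tz":0,"spin":0,"claw":1},{"tx":0,"ty":0.02,"tz":0,"spin":0,"claw":1},{"tx":0,"ty":0,"tz":0,"spin":0,"claw":1},{"tx":0,"ty":0,"tz":0,"spin":0,"claw":1},{"tx":0,"ty":0,"tz":0,"spin":0,"claw":1}]' 50
python3 look.py w9
```

```text
time_s: 15.3
tool_pos: [0.516, 0.0572, 0.0664]
tool_rot: [-179.8, -0.0, 173.7]
force: [-1.3, -9.7, 0.0]
grip_width: 0.0157
grasp_force: 50.0
[0.51605912 0.05724846 0.0663844 ] [-1.79777526e+02 -1.62293180e-02  1.73678775e+02] [-0.19198476 -9.51001966  0.12798945]
-0.034 [(np.float64(-24.0), -19, 206, 135), (np.float64(-17.0), -15, 132, 54), (np.float64(-13.5), 36, 51, 206), (np.float64(21.0), -38, 210, 58), (np.float64(26.0), 14, 57, 130), (np.float64(32.5), -13, 143, 73), (np.float64(42.0), 14, 74, 139)]
-0.028 [(np.float64(-24.5), -19, 206, 129), (np.float64(-17.0), -15, 132, 54), (np.float64(-13.5), 36, 52, 206), (np.float64(21.0), -36, 214, 58), (np.float64(25.5), 14, 57, 124), (np.float64(33.5), 8, 128, 152)]
```

```bash
python3 -m pendant '[{"tx":0,"ty":0.02,"tz":0,"spin":0,"claw":1},{"tx":0,"ty":0,"tz":0,"spin":0,"claw":1},{"tx":0,"ty":0,"tz":0,"spin":0,"claw":1},{"tx":0,"ty":0,"tz":0,"spin":0,"claw":1},{"tx":0,"ty":0,"tz":0,"spin":0,"claw":1}]' 50
python3 -m pendant '[{"tx":0,"ty":-0.04,"tz":0,"spin":0,"claw":1},{"tx":0,"ty":-0.03,"tz":0,"spin":0,"claw":1},{"tx":0,"ty":-0.02,"tz":0,"spin":0,"claw":1},{"tx":0,"ty":-0.01,"tz":0,"spin":0,"claw":1},{"tx":0,"ty":0,"tz":0,"spin":0,"claw":1},{"tx":0,"ty":0,"tz":0,"spin":0,"claw":1}]' 50
python3 look.py w10
```

```text
time_s: 15.98
tool_pos: [0.516, 0.0573, 0.0663]
tool_rot: [-179.7, -0.0, 173.7]
force: [-1.5, -11.6, -0.0]
grip_width: 0.0156
grasp_force: 50.0
time_s: 16.73
tool_pos: [0.5159, 0.057, 0.0665]
tool_rot: [180.0, 0.0, 173.8]
force: [-0.1, -1.9, -3.2]
grip_width: 0.0158
grasp_force: 50.0
[0.51585002 0.05699818 0.06648577] [1.79972589e+02 1.52422866e-03 1.73784007e+02] [ 1.27845381 -3.21494624 -3.71450079]
-0.034 [(np.float64(-24.0), -19, 205, 130), (np.float64(-16.5), -15, 130, 53), (np.float64(-13.5), 35, 53, 204), (np.float64(21.0), -37, 209, 58), (np.float64(26.0), 15, 55, 125), (np.float64(33.0), -14, 141, 70), (np.float64(42.0), 14, 74, 141)]
-0.028 [(np.float64(-24.0), -19, 205, 131), (np.float64(-16.5), -15, 128, 53), (np.float64(-13.5), 36, 53, 206), (np.float64(21.0), -36, 213, 59), (np.float64(26.0), 14, 56, 126), (np.float64(34.0), 9, 126, 154)]
```

```bash
python3 -m pendant '[{"tx":0,"ty":-0.014,"tz":0,"spin":0,"claw":1},{"tx":0,"ty":-0.014,"tz":0,"spin":0,"claw":1},{"tx":0,"ty":0,"tz":0,"spin":0,"claw":1},{"tx":0,"ty":0,"tz":0,"spin":0,"claw":1}]' 50
python3 look.py w11
```

```text
time_s: 17.27
tool_pos: [0.5157, 0.0556, 0.0665]
tool_rot: [180.0, 0.0, 173.8]
force: [0.9, -0.5, -2.4]
grip_width: 0.0158
grasp_force: 49.9
[0.51574655 0.0554944  0.06654721] [1.79973290e+02 8.01469315e-03 1.73776476e+02] [-0.48411804  0.97581525 -2.05886843]
-0.034 [(np.float64(-22.5), -19, 205, 130), (np.float64(-15.0), -16, 129, 52), (np.float64(-12.0), 35, 52, 206), (np.float64(22.5), -39, 208, 58), (np.float64(27.5), 13, 57, 125), (np.float64(33.0), 8, 152, 169), (np.float64(35.0), -28, 173, 72), (np.float64(43.5), 13, 76, 139)]
-0.028 [(np.float64(-22.5), -19, 205, 131), (np.float64(-15.0), -15, 129, 53), (np.float64(-12.0), 35, 53, 207), (np.float64(22.5), -37, 212, 57), (np.float64(27.5), 15, 56, 126)]
```

Divider 1 is set (11.6 N held). Lifting clear and moving to divider 2.

```bash
python3 -m pendant '[{"tx":0,"ty":0.01,"tz":0,"spin":0,"claw":1},{"tx":0,"ty":0,"tz":-0.1,"spin":0,"claw":1},{"tx":0,"ty":0,"tz":-0.25,"spin":0,"claw":1},{"tx":0,"ty":0,"tz":-0.25,"spin":0,"claw":1},{"tx":0,"ty":-0.2,"tz":-0.1,"spin":0,"claw":1},{"tx":0,"ty":-0.8,"tz":0,"spin":0,"claw":1},{"tx":0,"ty":-0.58,"tz":0,"spin":0,"claw":1},{"tx":0,"ty":0,"tz":0,"spin":0,"claw":1},{"tx":0,"ty":0,"tz":0,"spin":0,"claw":1},{"tx":0,"ty":0,"tz":0,"spin":0,"claw":1}]' 50
python3 look.py w12
```

```text
time_s: 18.58
tool_pos: [0.5072, -0.0219, 0.1015]
tool_rot: [180.0, -0.0, 173.9]
force: [0.9, -0.6, -3.0]
grip_width: 0.0154
grasp_force: 49.9
[ 0.50723049 -0.0218793   0.10143961] [ 1.79989384e+02 -3.42051498e-03  1.73864819e+02] [ 1.08047237  0.69751597 -1.51793063]
-0.034 [(np.float64(-25.0), -17, 193, 120), (np.float64(-17.5), -14, 123, 52), (np.float64(-14.5), 33, 52, 190), (np.float64(47.0), -29, 186, 56), (np.float64(56.0), 12, 55, 118)]
-0.028 [(np.float64(-25.0), -16, 192, 121), (np.float64(-17.5), -14, 122, 51), (np.float64(-14.5), 32, 51, 189), (np.float64(47.0), -29, 190, 54), (np.float64(56.0), 11, 56, 116)]
```

```bash
python3 -m pendant '[{"tx":0,"ty":-0.035,"tz":0.2,"spin":0,"claw":1},{"tx":0,"ty":0,"tz":0.12,"spin":0,"claw":1},{"tx":0,"ty":0,"tz":0,"spin":0,"claw":1},{"tx":0,"ty":0,"tz":0,"spin":0,"claw":1}]' 50
python3 look.py w13
```

```text
time_s: 19.12
tool_pos: [0.507, -0.0246, 0.0854]
tool_rot: [-180.0, -0.0, 173.8]
force: [-0.7, 0.4, -2.1]
grip_width: 0.0158
grasp_force: 49.9
[ 0.50715883 -0.02464386  0.08559419] [1.79998098e+02 1.88286664e-02 1.73761483e+02] [ 0.0165995   0.46425712 -2.50627573]Traceback (most recent call last):
  File "look.py", line 15, in <module>
    print(dx,[(round(s[j]*1000,1),int(d[j]),int(pr[j-3]),int(pr[j+3])) for j in k])
                                                             ~~^^^^^
IndexError: index 210 is out of bounds for axis 0 with size 210
```

```bash
sed -i 's/range(2,len(d)-2)/range(3,len(d)-4)/' look.py; python3 -m pendant '[{"tx":0,"ty":0.014,"tz":0.04,"spin":0,"claw":1},{"tx":0,"ty":0,"tz":0.06,"spin":0,"claw":1},{"tx":0,"ty":0,"tz":0.06,"spin":0,"claw":1},{"tx":0,"ty":0,"tz":0,"spin":0,"claw":1},{"tx":0,"ty":0,"tz":0,"spin":0,"claw":1}]' 50
python3 look.py w14
```

```text
time_s: 19.8
tool_pos: [0.5071, -0.024, 0.0775]
tool_rot: [180.0, 0.0, 173.8]
force: [0.3, 0.4, -1.5]
grip_width: 0.0159
grasp_force: 49.9
[ 0.50717794 -0.02394126  0.07755776] [1.79995561e+02 1.62092681e-02 1.73763276e+02] [-0.22430976  0.05394825 -2.49208677]
-0.034 [(np.float64(-23.0), -18, 195, 121), (np.float64(-15.5), -14, 123, 52), (np.float64(-12.5), 33, 52, 194), (np.float64(48.0), -30, 184, 54)]
-0.028 [(np.float64(-23.0), -17, 190, 121), (np.float64(-15.5), -14, 123, 50), (np.float64(-12.5), 33, 50, 189), (np.float64(48.0), -32, 188, 53)]
```

```bash
python3 -m pendant '[{"tx":0,"ty":0,"tz":0.06,"spin":0,"claw":1},{"tx":0,"ty":0,"tz":0.06,"spin":0,"claw":1},{"tx":0,"ty":0,"tz":0.1,"spin":0,"claw":1},{"tx":0,"ty":0,"tz":0,"spin":0,"claw":1},{"tx":0,"ty":0,"tz":0,"spin":0,"claw":1}]' 50
python3 -m pendant '[{"tx":0,"ty":0.03,"tz":0,"spin":0,"claw":1},{"tx":0,"ty":0.03,"tz":0,"spin":0,"claw":1},{"tx":0,"ty":0.05,"tz":0,"spin":0,"claw":1},{"tx":0,"ty":0.05,"tz":0,"spin":0,"claw":1},{"tx":0,"ty":0.05,"tz":0,"spin":0,"claw":1},{"tx":0,"ty":0.05,"tz":0,"spin":0,"claw":1},{"tx":0,"ty":0.05,"tz":0,"spin":0,"claw":1},{"tx":0,"ty":0.05,"tz":0,"spin":0,"claw":1},{"tx":0,"ty":0.04,"tz":0,"spin":0,"claw":1},{"tx":0,"ty":0.03,"tz":0,"spin":0,"claw":1}]' 50
python3 look.py w15
```

```text
time_s: 20.48
tool_pos: [0.5071, -0.024, 0.0664]
tool_rot: [-180.0, 0.0, 173.8]
force: [-0.0, -0.2, -2.0]
grip_width: 0.0152
grasp_force: 49.9
time_s: 21.72
tool_pos: [0.5092, -0.0063, 0.0664]
tool_rot: [-179.7, 0.0, 173.7]
force: [-0.3, -9.2, -2.2]
grip_width: 0.0156
grasp_force: 50.0
[ 0.50921461 -0.00600481  0.06639473] [-1.79738835e+02  1.09058673e-02  1.73685087e+02] [-0.68678249 -8.33230303 -2.61893134]
-0.034 [(np.float64(-24.5), -19, 200, 127), (np.float64(-17.0), -15, 124, 51), (np.float64(-14.0), 33, 51, 195), (np.float64(32.5), -32, 194, 56), (np.float64(40.0), 27, 57, 194), (np.float64(46.0), -10, 236, 189)]
-0.028 [(np.float64(-24.5), -17, 194, 128), (np.float64(-17.0), -15, 123, 51), (np.float64(-13.5), 32, 51, 193), (np.float64(32.5), -33, 194, 56), (np.float64(40.0), 13, 56, 125), (np.float64(47.5), 17, 130, 197)]
```

```bash
python3 -m pendant '[{"tx":0,"ty":0.03,"tz":0,"spin":0,"claw":1},{"tx":0,"ty":0.04,"tz":0,"spin":0,"claw":1},{"tx":0,"ty":0.04,"tz":0,"spin":0,"claw":1},{"tx":0,"ty":0.04,"tz":0,"spin":0,"claw":1},{"tx":0,"ty":0.04,"tz":0,"spin":0,"claw":1},{"tx":0,"ty":0.02,"tz":0,"spin":0,"claw":1},{"tx":0,"ty":0,"tz":0,"spin":0,"claw":1},{"tx":0,"ty":0,"tz":0,"spin":0,"claw":1}]' 50
python3 look.py w16
```

```text
time_s: 22.78
tool_pos: [0.5104, 0.0043, 0.0664]
tool_rot: [-179.7, 0.0, 173.7]
force: [-0.4, -7.2, -2.6]
grip_width: 0.0159
grasp_force: 50.0
[0.51039692 0.00428481 0.06640512] [-1.79747934e+02  1.47592504e-02  1.73669118e+02] [-0.11674392 -7.66111445 -2.59357674]
-0.034 [(np.float64(-24.0), -19, 200, 131), (np.float64(-17.0), -15, 130, 53), (np.float64(-13.5), 34, 51, 198), (np.float64(24.0), -36, 198, 56), (np.float64(29.5), 14, 56, 125), (np.float64(36.0), 10, 143, 193)]
-0.028 [(np.float64(-24.5), -17, 196, 126), (np.float64(-17.0), -15, 130, 53), (np.float64(-13.5), 33, 51, 192), (np.float64(24.0), -33, 197, 56), (np.float64(29.5), 13, 56, 126), (np.float64(37.0), 22, 131, 217)]
```

```bash
python3 -m pendant '[{"tx":0,"ty":0.02,"tz":0,"spin":0,"claw":1},{"tx":0,"ty":0.02,"tz":0,"spin":0,"claw":1},{"tx":0,"ty":0.015,"tz":0,"spin":0,"claw":1},{"tx":0,"ty":0,"tz":0,"spin":0,"claw":1},{"tx":0,"ty":0,"tz":0,"spin":0,"claw":1}]' 50
python3 -m pendant '[{"tx":0,"ty":0.01,"tz":0,"spin":0,"claw":1},{"tx":0,"ty":0.01,"tz":0,"spin":0,"claw":1},{"tx":0,"ty":0,"tz":0,"spin":0,"claw":1},{"tx":0,"ty":0,"tz":0,"spin":0,"claw":1}]' 50
```

```text
time_s: 23.45
tool_pos: [0.5107, 0.007, 0.0664]
tool_rot: [-179.7, 0.0, 173.7]
force: [-0.6, -8.7, -2.4]
grip_width: 0.0159
grasp_force: 50.0
time_s: 23.95
tool_pos: [0.5108, 0.0078, 0.0664]
tool_rot: [-179.7, 0.0, 173.7]
force: [-0.4, -7.6, -2.9]
grip_width: 0.0159
grasp_force: 50.0
```

```bash
python3 -m pendant '[{"tx":0,"ty":0.01,"tz":0,"spin":0,"claw":1},{"tx":0,"ty":0,"tz":0,"spin":0,"claw":1},{"tx":0,"ty":0,"tz":0,"spin":0,"claw":1}]' 50
python3 -m pendant '[{"tx":0,"ty":0.01,"tz":0,"spin":0,"claw":1},{"tx":0,"ty":0,"tz":0,"spin":0,"claw":1},{"tx":0,"ty":0,"tz":0,"spin":0,"claw":1}]' 50
python3 look.py w17
```

```text
time_s: 24.32
tool_pos: [0.5108, 0.0079, 0.0664]
tool_rot: [-179.7, 0.0, 173.7]
force: [-1.1, -8.5, -2.1]
grip_width: 0.0159
grasp_force: 50.0
time_s: 24.7
tool_pos: [0.5108, 0.0079, 0.0663]
tool_rot: [-179.7, 0.0, 173.6]
force: [0.1, -10.2, -1.1]
grip_width: 0.0156
grasp_force: 50.0
[0.51079454 0.00788217 0.06635519] [-1.79668003e+02  6.64639815e-03  1.73640431e+02] [ -0.51246869 -10.63799957  -0.52346544]
-0.034 [(np.float64(-24.0), -19, 201, 133), (np.float64(-17.0), -15, 130, 52), (np.float64(-13.5), 35, 51, 198), (np.float64(21.0), -36, 199, 56), (np.float64(26.0), 14, 57, 128), (np.float64(33.5), 18, 128, 199)]
-0.028 [(np.float64(-24.5), -17, 196, 126), (np.float64(-17.0), -15, 129, 52), (np.float64(-13.5), 33, 51, 193), (np.float64(21.0), -33, 198, 56), (np.float64(26.0), 14, 57, 129), (np.float64(33.5), 23, 129, 219)]
```

```bash
python3 -m pendant '[{"tx":0,"ty":0.008,"tz":0,"spin":0,"claw":1},{"tx":0,"ty":0,"tz":0,"spin":0,"claw":1},{"tx":0,"ty":0,"tz":0,"spin":0,"claw":1},{"tx":0,"ty":0,"tz":0,"spin":0,"claw":1},{"tx":0,"ty":0,"tz":0,"spin":0,"claw":1}]' 50
python3 -c "
from h import *
print(env.get_obs()['tool_pos'],env.get_obs()['force'])"
```

```text
time_s: 25.38
tool_pos: [0.5108, 0.0079, 0.0663]
tool_rot: [-179.6, 0.0, 173.6]
force: [0.4, -9.4, -1.6]
grip_width: 0.0155
grasp_force: 50.0
[0.51077612 0.00793028 0.06632657] [ 0.36505576 -9.41323156 -1.63471409]
```

```bash
python3 -m pendant '[{"tx":0,"ty":0.008,"tz":0,"spin":0,"claw":1},{"tx":0,"ty":0,"tz":0,"spin":0,"claw":1},{"tx":0,"ty":0,"tz":0,"spin":0,"claw":1},{"tx":0,"ty":0,"tz":0,"spin":0,"claw":1},{"tx":0,"ty":0,"tz":0,"spin":0,"claw":1}]' 50
python3 -c "
from h import *
for k in range(6):
  cams.read_camera('top');o=env.get_obs();print(o['tool_pos'],o['force'])"
```

```text
time_s: 26.0
tool_pos: [0.5108, 0.008, 0.0663]
tool_rot: [-179.6, 0.0, 173.6]
force: [-0.2, -9.9, -1.4]
grip_width: 0.0155
grasp_force: 50.0
[0.51079351 0.00793917 0.06632497] [ -0.01488522 -12.47011556  -2.68535722]
[0.51076059 0.00797028 0.06630711] [ -0.64485303 -11.25246556  -1.49782669]
[0.51080841 0.00795435 0.06632975] [  0.09470267 -10.78799114  -1.94107437]
[0.51079104 0.00795029 0.06632237] [  0.0417797  -10.48733283  -1.95314934]
[0.51080688 0.00794807 0.0663101 ] [ -0.77272937 -10.65449252  -2.21219782]
[0.51079312 0.00799497 0.06633086] [ -1.21501003 -11.34906206  -2.52763417]
```

```bash
python3 -m pendant '[{"tx":0,"ty":-0.04,"tz":0,"spin":0,"claw":1},{"tx":0,"ty":-0.03,"tz":0,"spin":0,"claw":1},{"tx":0,"ty":-0.02,"tz":0,"spin":0,"claw":1},{"tx":0,"ty":-0.014,"tz":0,"spin":0,"claw":1},{"tx":0,"ty":-0.01,"tz":0,"spin":0,"claw":1},{"tx":0,"ty":0,"tz":0,"spin":0,"claw":1},{"tx":0,"ty":0,"tz":0,"spin":0,"claw":1}]' 50
python3 look.py w18
```

```text
time_s: 27.18
tool_pos: [0.5107, 0.0077, 0.0665]
tool_rot: [-180.0, 0.0, 173.8]
force: [1.3, -4.3, -2.8]
grip_width: 0.0156
grasp_force: 50.0
[0.51069591 0.00769935 0.0665357 ] [-1.79996173e+02  2.43005108e-02  1.73770963e+02] [ 0.5592393  -3.56229207 -2.11856051]
-0.034 [(np.float64(-24.0), -18, 201, 129), (np.float64(-16.5), -15, 126, 52), (np.float64(-13.5), 35, 52, 197), (np.float64(21.0), -35, 198, 56), (np.float64(26.0), 14, 55, 123), (np.float64(33.5), 18, 132, 197)]
-0.028 [(np.float64(-24.0), -17, 196, 128), (np.float64(-16.5), -14, 125, 52), (np.float64(-13.5), 33, 52, 192), (np.float64(21.0), -33, 197, 57), (np.float64(26.0), 14, 55, 124), (np.float64(33.5), 21, 132, 215)]
```

```bash
python3 -m pendant '[{"tx":0,"ty":-0.014,"tz":0,"spin":0,"claw":1},{"tx":0,"ty":-0.01,"tz":0,"spin":0,"claw":1},{"tx":0,"ty":0,"tz":0,"spin":0,"claw":1},{"tx":0,"ty":0,"tz":0,"spin":0,"claw":1}]' 50
python3 look.py w19
```

```text
time_s: 27.72
tool_pos: [0.5101, 0.0076, 0.0664]
tool_rot: [179.9, -0.0, 173.8]
force: [-0.1, -0.2, -2.3]
grip_width: 0.0158
grasp_force: 49.9
[0.51009794 0.00751957 0.06636523] [ 1.79935297e+02 -3.62723272e-02  1.73791285e+02] [-0.61366165 -0.00830465 -2.24536121]
-0.034 [(np.float64(-24.0), -17, 198, 126), (np.float64(-16.5), -15, 130, 52), (np.float64(-13.0), 33, 51, 198), (np.float64(21.5), -34, 197, 57), (np.float64(26.5), 14, 56, 128), (np.float64(34.0), 18, 129, 198)]
-0.028 [(np.float64(-23.5), -17, 195, 131), (np.float64(-16.5), -15, 129, 52), (np.float64(-13.0), 33, 52, 195), (np.float64(21.5), -33, 195, 56), (np.float64(26.5), 14, 56, 127), (np.float64(34.0), 19, 128, 201)]
```

```bash
python3 -m pendant '[{"tx":0,"ty":-0.01,"tz":0,"spin":0,"claw":1},{"tx":0,"ty":0,"tz":-0.1,"spin":0,"claw":1},{"tx":0,"ty":0,"tz":-0.25,"spin":0,"claw":1},{"tx":0,"ty":0,"tz":-0.25,"spin":0,"claw":1},{"tx":0,"ty":-0.2,"tz":-0.1,"spin":0,"claw":1},{"tx":0,"ty":-0.9,"tz":0,"spin":0,"claw":1},{"tx":0,"ty":-0.83,"tz":0,"spin":0,"claw":1},{"tx":0,"ty":0,"tz":0,"spin":0,"claw":1},{"tx":0,"ty":0,"tz":0,"spin":0,"claw":1},{"tx":0,"ty":0,"tz":0,"spin":0,"claw":1}]' 50
python3 -m pendant '[{"tx":0,"ty":0,"tz":0.2,"spin":0,"claw":1},{"tx":0,"ty":0,"tz":0.1,"spin":0,"claw":1},{"tx":0,"ty":0,"tz":0,"spin":0,"claw":1},{"tx":0,"ty":0,"tz":0,"spin":0,"claw":1}]' 50
python3 look.py w20
```

```text
time_s: 29.02
tool_pos: [0.5, -0.0887, 0.1014]
tool_rot: [180.0, -0.0, 173.9]
force: [-0.1, 0.1, -2.3]
grip_width: 0.0157
grasp_force: 49.9
time_s: 29.52
tool_pos: [0.4999, -0.0899, 0.0864]
tool_rot: [-180.0, 0.0, 173.8]
force: [0.3, 0.2, -2.9]
grip_width: 0.0159
grasp_force: 49.9
[ 0.49999523 -0.08990979  0.08656484] [-1.79999124e+02  1.57014527e-02  1.73764116e+02] [-0.48438333 -0.22960983 -1.67380756]
-0.034 [(np.float64(-21.0), -19, 198, 117), (np.float64(-13.5), -13, 118, 54), (np.float64(-11.0), 35, 57, 196)]
-0.028 [(np.float64(-21.0), -20, 199, 117), (np.float64(-13.5), -13, 118, 57), (np.float64(-11.0), 35, 56, 195)]
```

```bash
python3 -m pendant '[{"tx":0,"ty":0.042,"tz":0,"spin":0,"claw":1},{"tx":0,"ty":0,"tz":0.06,"spin":0,"claw":1},{"tx":0,"ty":0,"tz":0.06,"spin":0,"claw":1},{"tx":0,"ty":0,"tz":0.06,"spin":0,"claw":1},{"tx":0,"ty":0,"tz":0,"spin":0,"claw":1},{"tx":0,"ty":0,"tz":0,"spin":0,"claw":1}]' 50
python3 look.py w21
```

```text
time_s: 30.32
tool_pos: [0.5001, -0.0879, 0.0775]
tool_rot: [-180.0, 0.0, 173.8]
force: [-1.1, 0.5, -2.4]
grip_width: 0.0157
grasp_force: 49.9
[ 0.50013458 -0.08782144  0.07750298] [1.79997586e+02 9.25689336e-03 1.73762261e+02] [-0.1380415  -0.34893647 -1.95913239]
-0.034 [(np.float64(-23.0), -20, 199, 118), (np.float64(-15.5), -13, 116, 49), (np.float64(-12.5), 35, 49, 198)]
-0.028 [(np.float64(-23.0), -20, 199, 118), (np.float64(-15.5), -13, 116, 50), (np.float64(-12.5), 33, 50, 195)]
```

```bash
python3 -m pendant '[{"tx":0,"ty":0,"tz":0.06,"spin":0,"claw":1},{"tx":0,"ty":0,"tz":0.06,"spin":0,"claw":1},{"tx":0,"ty":0,"tz":0.1,"spin":0,"claw":1},{"tx":0,"ty":0,"tz":0,"spin":0,"claw":1},{"tx":0,"ty":0,"tz":0,"spin":0,"claw":1}]' 50
python3 -m pendant '[{"tx":0,"ty":0.03,"tz":0,"spin":0,"claw":1},{"tx":0,"ty":0.03,"tz":0,"spin":0,"claw":1},{"tx":0,"ty":0.05,"tz":0,"spin":0,"claw":1},{"tx":0,"ty":0.05,"tz":0,"spin":0,"claw":1},{"tx":0,"ty":0.05,"tz":0,"spin":0,"claw":1},{"tx":0,"ty":0.05,"tz":0,"spin":0,"claw":1},{"tx":0,"ty":0.05,"tz":0,"spin":0,"claw":1},{"tx":0,"ty":0.05,"tz":0,"spin":0,"claw":1},{"tx":0,"ty":0.05,"tz":0,"spin":0,"claw":1},{"tx":0,"ty":0.05,"tz":0,"spin":0,"claw":1}]' 50
```

```text
time_s: 31.0
tool_pos: [0.5001, -0.0878, 0.0664]
tool_rot: [-180.0, -0.0, 173.8]
force: [0.2, -0.9, -1.9]
grip_width: 0.0155
grasp_force: 49.9
time_s: 32.25
tool_pos: [0.5025, -0.0675, 0.0665]
tool_rot: [-179.8, 0.0, 173.7]
force: [0.0, -5.9, -3.6]
grip_width: 0.0157
grasp_force: 50.0
```

```bash
python3 -m pendant '[{"tx":0,"ty":0.05,"tz":0,"spin":0,"claw":1},{"tx":0,"ty":0.05,"tz":0,"spin":0,"claw":1},{"tx":0,"ty":0.05,"tz":0,"spin":0,"claw":1},{"tx":0,"ty":0.05,"tz":0,"spin":0,"claw":1},{"tx":0,"ty":0.05,"tz":0,"spin":0,"claw":1},{"tx":0,"ty":0.05,"tz":0,"spin":0,"claw":1},{"tx":0,"ty":0.05,"tz":0,"spin":0,"claw":1},{"tx":0,"ty":0.04,"tz":0,"spin":0,"claw":1},{"tx":0,"ty":0,"tz":0,"spin":0,"claw":1},{"tx":0,"ty":0,"tz":0,"spin":0,"claw":1}]' 50
python3 look.py w22
```

```text
time_s: 33.5
tool_pos: [0.5047, -0.0477, 0.0665]
tool_rot: [-179.8, 0.0, 173.7]
force: [0.1, -4.7, -3.3]
grip_width: 0.0156
grasp_force: 50.0
[ 0.5047123  -0.04777625  0.06649187] [-1.79842325e+02  3.78222746e-02  1.73708920e+02] [ 1.3832366  -5.89175941 -2.82946074]
-0.034 [(np.float64(-24.0), -19, 195, 121), (np.float64(-16.5), -14, 116, 47), (np.float64(-13.5), 33, 47, 191), (np.float64(26.5), -32, 187, 52), (np.float64(32.0), 12, 52, 112), (np.float64(35.0), 27, 112, 231), (np.float64(38.5), -12, 227, 172)]
-0.028 [(np.float64(-24.0), -18, 191, 120), (np.float64(-16.5), -13, 116, 48), (np.float64(-13.5), 33, 48, 188), (np.float64(26.0), -32, 183, 52), (np.float64(32.5), 12, 54, 119), (np.float64(40.0), 16, 117, 182)]
```

```bash
python3 -m pendant '[{"tx":0,"ty":0.03,"tz":0,"spin":0,"claw":1},{"tx":0,"ty":0.03,"tz":0,"spin":0,"claw":1},{"tx":0,"ty":0.03,"tz":0,"spin":0,"claw":1},{"tx":0,"ty":0.02,"tz":0,"spin":0,"claw":1},{"tx":0,"ty":0,"tz":0,"spin":0,"claw":1},{"tx":0,"ty":0,"tz":0,"spin":0,"claw":1}]' 50
python3 -m pendant '[{"tx":0,"ty":0.01,"tz":0,"spin":0,"claw":1},{"tx":0,"ty":0.01,"tz":0,"spin":0,"claw":1},{"tx":0,"ty":0,"tz":0,"spin":0,"claw":1},{"tx":0,"ty":0,"tz":0,"spin":0,"claw":1}]' 50
```

```text
time_s: 34.3
tool_pos: [0.5053, -0.0425, 0.0665]
tool_rot: [-179.8, 0.0, 173.7]
force: [0.1, -6.7, -2.8]
grip_width: 0.0156
grasp_force: 50.0
time_s: 34.8
tool_pos: [0.5054, -0.0416, 0.0665]
tool_rot: [-179.8, 0.0, 173.7]
force: [1.3, -6.0, -2.8]
grip_width: 0.0156
grasp_force: 50.0
```

```bash
python3 -m pendant '[{"tx":0,"ty":0.01,"tz":0,"spin":0,"claw":1},{"tx":0,"ty":0.01,"tz":0,"spin":0,"claw":1},{"tx":0,"ty":0,"tz":0,"spin":0,"claw":1},{"tx":0,"ty":0,"tz":0,"spin":0,"claw":1}]' 50
python3 -m pendant '[{"tx":0,"ty":0.015,"tz":0,"spin":0,"claw":1},{"tx":0,"ty":0,"tz":0,"spin":0,"claw":1},{"tx":0,"ty":0,"tz":0,"spin":0,"claw":1}]' 50
python3 -c "
from h import *
for k in range(4):
  cams.read_camera('top');o=env.get_obs();print(o['tool_pos'],o['force'])"
```

```text
time_s: 35.3
tool_pos: [0.5054, -0.0415, 0.0664]
tool_rot: [-179.8, 0.0, 173.7]
force: [1.1, -8.0, -4.0]
grip_width: 0.0158
grasp_force: 50.0
time_s: 35.67
tool_pos: [0.5054, -0.0415, 0.0664]
tool_rot: [-179.7, 0.0, 173.7]
force: [0.5, -8.1, -2.8]
grip_width: 0.0154
grasp_force: 50.0
[ 0.50539409 -0.0414566   0.06643764] [-0.01633285 -9.29123726 -2.84905774]
[ 0.50541358 -0.04147704  0.06646359] [ 8.21655657e-04 -9.27104876e+00 -2.87948067e+00]
[ 0.50541983 -0.04147074  0.06644082] [ 0.32456134 -8.12803279 -2.72494756]
[ 0.50538129 -0.04150123  0.0664411 ] [ 0.8650425 -8.0741623 -3.3388145]
```

```bash
python3 -m pendant '[{"tx":0,"ty":0.012,"tz":0,"spin":0,"claw":1},{"tx":0,"ty":0,"tz":0,"spin":0,"claw":1},{"tx":0,"ty":0,"tz":0,"spin":0,"claw":1},{"tx":0,"ty":0,"tz":0,"spin":0,"claw":1},{"tx":0,"ty":0,"tz":0,"spin":0,"claw":1}]' 50
python3 -m pendant '[{"tx":0,"ty":-0.03,"tz":0,"spin":0,"claw":1},{"tx":0,"ty":-0.03,"tz":0,"spin":0,"claw":1},{"tx":0,"ty":-0.02,"tz":0,"spin":0,"claw":1},{"tx":0,"ty":-0.015,"tz":0,"spin":0,"claw":1},{"tx":0,"ty":-0.01,"tz":0,"spin":0,"claw":1},{"tx":0,"ty":0,"tz":0,"spin":0,"claw":1},{"tx":0,"ty":0,"tz":0,"spin":0,"claw":1}]' 50
python3 look.py w23
```

```text
time_s: 36.5
tool_pos: [0.5054, -0.0414, 0.0664]
tool_rot: [-179.7, 0.0, 173.6]
force: [-0.7, -9.8, -2.5]
grip_width: 0.0158
grasp_force: 50.0
time_s: 37.38
tool_pos: [0.5053, -0.0417, 0.0666]
tool_rot: [180.0, 0.0, 173.8]
force: [0.6, -2.6, -1.5]
grip_width: 0.0157
grasp_force: 50.0
[ 0.50527265 -0.04167773  0.06656823] [1.79979760e+02 2.03041916e-02 1.73780964e+02] [ 0.62429494 -2.63190522 -1.32289922]
-0.034 [(np.float64(-24.0), -19, 196, 120), (np.float64(-16.5), -14, 120, 49), (np.float64(-13.5), 33, 49, 191), (np.float64(21.0), -34, 190, 52), (np.float64(26.0), 14, 51, 116), (np.float64(34.0), 16, 121, 188)]
-0.028 [(np.float64(-24.0), -18, 192, 120), (np.float64(-16.5), -14, 119, 48), (np.float64(-13.5), 32, 48, 187), (np.float64(21.0), -31, 184, 54), (np.float64(26.0), 13, 52, 116), (np.float64(34.0), 17, 117, 184)]
```

```bash
python3 -m pendant '[{"tx":0,"ty":-0.012,"tz":0,"spin":0,"claw":1},{"tx":0,"ty":-0.012,"tz":0,"spin":0,"claw":1},{"tx":0,"ty":0,"tz":0,"spin":0,"claw":1},{"tx":0,"ty":0,"tz":0,"spin":0,"claw":1}]' 50
python3 look.py w24
```

```text
time_s: 37.92
tool_pos: [0.5048, -0.0428, 0.0663]
tool_rot: [180.0, -0.0, 173.8]
force: [-0.3, -0.5, -1.9]
grip_width: 0.0156
grasp_force: 49.9
[ 0.50486616 -0.04285053  0.06640788] [ 1.79980489e+02 -1.09482305e-02  1.73774412e+02] [ 0.32222994  0.26595351 -2.66446677]
-0.034 [(np.float64(-23.0), -19, 195, 117), (np.float64(-15.5), -14, 123, 49), (np.float64(-12.5), 35, 49, 191), (np.float64(22.0), -32, 188, 53), (np.float64(27.5), 13, 52, 120), (np.float64(33.5), 9, 136, 174)]
-0.028 [(np.float64(-23.0), -18, 190, 117), (np.float64(-15.5), -14, 123, 49), (np.float64(-12.5), 34, 49, 186), (np.float64(22.0), -31, 183, 53), (np.float64(27.5), 13, 53, 120), (np.float64(35.0), 21, 121, 206)]
```

```bash
python3 -m pendant '[{"tx":0,"ty":0,"tz":-0.1,"spin":0,"claw":1},{"tx":0,"ty":0,"tz":-0.3,"spin":0,"claw":1},{"tx":0,"ty":0,"tz":-0.4,"spin":0,"claw":1},{"tx":-0.14,"ty":-0.85,"tz":0,"spin":0,"claw":1},{"tx":-0.14,"ty":-0.85,"tz":0,"spin":0,"claw":1},{"tx":-0.14,"ty":-0.85,"tz":0,"spin":0,"claw":1},{"tx":-0.14,"ty":-0.85,"tz":0,"spin":0,"claw":1},{"tx":-0.14,"ty":-0.85,"tz":0,"spin":0,"claw":1},{"tx":-0.14,"ty":-0.85,"tz":0,"spin":0,"claw":1},{"tx":0,"ty":0,"tz":0,"spin":0,"claw":1}]' 50
python3 -m pendant '[{"tx":0,"ty":0,"tz":0,"spin":0,"claw":1},{"tx":0,"ty":0,"tz":0.6,"spin":0,"claw":1},{"tx":0,"ty":0,"tz":0.5,"spin":0,"claw":1},{"tx":0,"ty":0,"tz":0.2,"spin":0,"claw":1},{"tx":0,"ty":0,"tz":0.1,"spin":0,"claw":1},{"tx":0,"ty":0,"tz":0,"spin":0,"claw":1},{"tx":0,"ty":0,"tz":0,"spin":0,"claw":1}]' 50
```

```text
time_s: 39.22
tool_pos: [0.5179, -0.3062, 0.1079]
tool_rot: [-179.8, 0.1, 173.4]
force: [-0.5, 0.6, -2.3]
grip_width: 0.0156
grasp_force: 49.9
time_s: 40.1
tool_pos: [0.5197, -0.3015, 0.0374]
tool_rot: [-180.0, 0.1, 173.8]
force: [1.2, -0.8, -2.1]
grip_width: 0.0155
grasp_force: 49.9
```

Bottom is about 11 mm above the worktop, so I'll lower until it touches.

```bash
python3 -m pendant '[{"tx":0,"ty":0,"tz":0.1,"spin":0,"claw":1},{"tx":0,"ty":0,"tz":0.06,"spin":0,"claw":1},{"tx":0,"ty":0,"tz":0.04,"spin":0,"claw":1},{"tx":0,"ty":0,"tz":0.02,"spin":0,"claw":1},{"tx":0,"ty":0,"tz":0,"spin":0,"claw":1},{"tx":0,"ty":0,"tz":0,"spin":0,"claw":1}]' 50
```

```text
time_s: 40.85
tool_pos: [0.5189, -0.3012, 0.0265]
tool_rot: [179.9, -0.0, 173.8]
force: [-3.1, 1.4, 4.7]
grip_width: 0.0158
grasp_force: 49.9
```

Touched down (force +4.7 N). Releasing, retreating upward and checking.

```bash
python3 -m pendant '[{"tx":0,"ty":0,"tz":0,"spin":0,"claw":0.85},{"tx":0,"ty":0,"tz":0,"spin":0,"claw":0.7},{"tx":0,"ty":0,"tz":0,"spin":0,"claw":0.5},{"tx":0,"ty":0,"tz":0,"spin":0,"claw":0.4},{"tx":0,"ty":0,"tz":0,"spin":0,"claw":0.4},{"tx":0,"ty":0,"tz":-0.3,"spin":0,"claw":0.4},{"tx":0,"ty":0,"tz":-0.6,"spin":0,"claw":0.4},{"tx":0,"ty":0,"tz":-1,"spin":0,"claw":0.4},{"tx":0,"ty":0,"tz":-1,"spin":0,"claw":0.4},{"tx":0,"ty":0,"tz":0,"spin":0,"claw":0.4}]' 50
python3 - <<'E'
from h import *
a=cams.read_camera("side")[:,:,::-1];t=cams.read_camera("top")[:,:,::-1]
A=cv2.resize(a[130:310,240:380],(467,600),interpolation=2);B=cv2.resize(t[185:275,185:265],(333,375),interpolation=2)
cv2.imwrite("pics/end.png",np.hstack([A,np.vstack([B,np.zeros((225,333,3),np.uint8)])]))
E
```

```text
time_s: 42.1
tool_pos: [0.5214, -0.3034, 0.176]
tool_rot: [-179.9, 0.5, 173.7]
force: [0.8, -0.1, -1.0]
grip_width: 0.0523
grasp_force: 0.0
```

View pics/end.png

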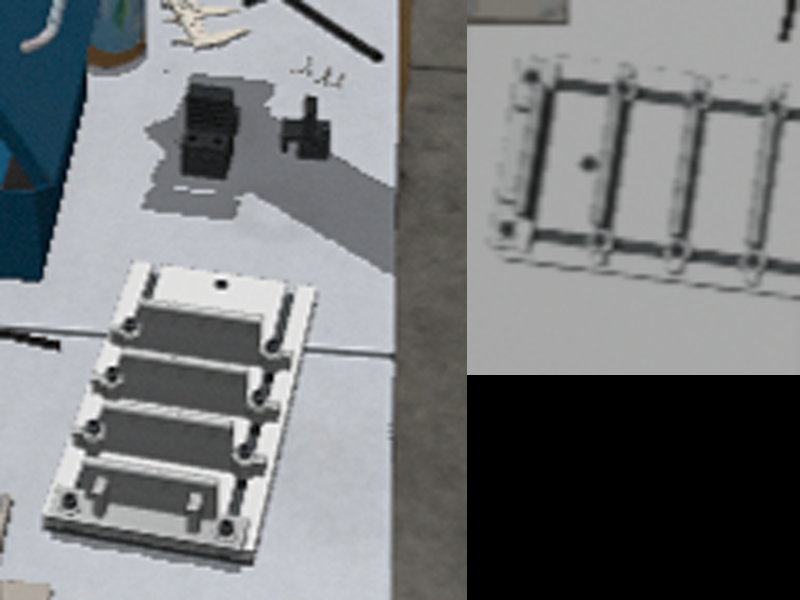

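The gauge stands upright at (210,130), clear of the magazine. The three lanes look equal (dividers at top-view columns 610, 688 and 765), and the bystanders look undisturbed.

```bash
python3 -c "
from cell import env
print(env.sign_off())"
```

```text
the job is handed in; nothing more can be done
None
```

I set all three dividers in order with the larger hook gauge, pressing lightly against each plate. I then stood the gauge upright on the worktop clear of the magazine and handed the job in at about 42 s. The final pictures showed equal lanes and nothing else disturbed, but the sign-off returned no verdict.

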